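# Close a sample bottle with one stroke of the flywheel press

### The job

Close the loose-capped sample bottle in the capping press: lay it on its side in the cradle with its cap towards the wheel, and wind the flywheel back anticlockwise (seen from above) until it rests on its start stop. Then turn the flywheel clockwise exactly one revolution, until it rests on its end stop and the press roller has pushed the cap on and drawn back, and let go. Find both stops by feel and never force the wheel; leave the bottle in the cradle and do not disturb the other things.

Things in the scene. Friction and masses are not known exactly. Their poses are not given: they have to be found in the camera images.
- press: bench capping press fixed to the bench: dark base plate 220 x 330, 12 thick; white housing 78 tall with a flat steel flywheel on an upright axis on top. Origin on the bench under the wheel's axis. +y: the way the cap is pushed, from wheel to cradle; z up. Wheel top 100 above the bench. Along y (mm): housing front 84, cradle 111 to 191, anvil at 191 (plate 50 wide, top 80 above the bench).
- cradle (a point): centre of the cradle's floor, 50 above the bench, at x 0, y 147 of the press, axes as the press. The bottle's origin goes within 7 of it along y (free length 9 each way), bottle +x along press -y, underside on the floor. Channel 34 wide between four guide lugs, 14 tall with flares to 21, centred at y 121 and 176, each 12 long; between them the sides are open for 43 for fingers.
- bottle: square white plastic sample bottle lying on its side: body 70 long (its x), 30 wide, 30 high, about 80 g; origin at the centre of the body's underside; the round grey cap, 23 across, is at the +x end and reaches to 55 from the origin (49 when pressed on). Grip it across its width at the middle.
- cap_end (a point): centre of the cap's outer flat end, 15 above the underside of the lying bottle
- cap (a joint): how far the cap has been pushed on, in m: 0 loose as found, about 0.006 after a press stroke; it needs about 22 N and stays where it is pushed; never press it by hand
- wheel: the flywheel, a steel disc 160 across, 18 thick; origin on its axis, 80 above the bench; +x points to the crank handle. Drag about 2.5 N at the handle, some 5 N more while the cap is pressed; it stays where left. A stop inside lets it turn exactly 2 pi, from the start stop (anticlockwise end) to the end stop (clockwise end). See axle for the stops.
- axle (a point): middle of the hub's top on the wheel's axis, 112 above the bench, on its axis. Where the handle stands at the stops differs each time and cannot be seen, only felt; as found the wheel is 0.35 to 1.15 rad clockwise of its start stop. At a stop the handle gives only 0.26 mm per N: a push of 8 to 15 N shows the stop, over 25 N harms the press.
- roller_slot (a point): middle of the slot in the housing's front (y 84 of the press, 65 above the bench), facing the cradle. Inside, an eccentric drives a big roller: drawn back inside at both stops, it comes 24 out of the slot in mid-stroke, pushes the bottle against the anvil and the cap on, and draws back; it moves little near the stops (under 8 in the first 1.15 rad).
- gauge (a joint): overload ring inside the press, a stiff spring between the wheel's stops and the housing. It gives by 0.004 rad (0.26 mm at the handle) for each N of push along the handle's circle, plus clockwise, minus anticlockwise, 0 when nothing pushes. Past 0.1 rad (25 N at the handle) the press is harmed.
- handle_top (a point): top of the upright black crank handle, on its axis, 154 above the bench. The handle is a round sleeve 22 across, 50 tall, foot 104 above the bench, 65 from the wheel's axis. It spins freely on its spindle, so a hand may keep its heading while carrying it round.
- pin_top (a point): top of the brass pin, 10 across, that stands out of the hub in the middle of the wheel: it rises evenly with the wheel, from 116 above the bench at the start stop to 120 at the end stop; too fine to set the wheel by eye
- spare_bottle: a second bottle of the same kind, its cap already fully on, standing upright, 85 tall; leave alone
- beaker: a glass beaker 64 across, 75 tall; leave alone
- tube_rack: a white rack of capped tubes, 70 x 200, 92 tall; leave alone
- tip_box: a box of pipette tips, 88 x 123, 63 tall; leave alone
- jar: an amber jar 60 across, 75 tall; leave alone
- pen: a marker pen lying down, 125 long, 11 thick; leave alone
- timer: a bench timer 60 x 75, 20 thick; leave alone
Not all that is in view belongs to the job. Leave any pink or purple look-alike of the bottle alone.

How it is judged:
On the way, in this order (a step that is already met when the one before it is completed fails the run):
1. the bottle lies flat in the cradle with its cap, still loose, towards the wheel, and the wheel is back against its start stop (x of bottle in the frame of press between -0.004 and 0.004 m and y of bottle in the frame of press between 0.131 and 0.163 m and z of bottle in the frame of press between 0.045 and 0.054 m and angle between the x axis of bottle and the y axis of press, either way round below 0.12 rad and y of cap_end in the frame of press below 0.134 m and value of joint cap below 0.002 m and z of pin_top in the frame of press below 0.116051 m), for 0.1 s.
2. in mid-stroke the roller has pressed the cap on in the cradle (x of bottle in the frame of press between -0.004 and 0.004 m and y of bottle in the frame of press between 0.131 and 0.163 m and z of bottle in the frame of press between 0.045 and 0.054 m and angle between the x axis of bottle and the y axis of press, either way round below 0.12 rad and y of cap_end in the frame of press below 0.134 m and value of joint cap above 0.004 m and z of pin_top in the frame of press between 0.1176 and 0.1192 m), for 0.02 s.
At the end, for the whole second after the job is handed in: The bottle rests flat in the cradle (4 mm across, 131 to 163 mm from the wheel axis, 0.12 rad), cap to the wheel and pressed on 4 mm or more; the wheel rests within 0.08 rad of its end stop (x of bottle in the frame of press between -0.004 and 0.004 m and y of bottle in the frame of press between 0.131 and 0.163 m and z of bottle in the frame of press between 0.045 and 0.054 m and angle between the x axis of bottle and the y axis of press, either way round below 0.12 rad and y of cap_end in the frame of press below 0.134 m and value of joint cap above 0.004 m and z of pin_top in the frame of press above 0.119949 m and linear speed of bottle below 0.02 m/s and angular speed of wheel below 0.05 rad/s); the robot touches nothing.
It fails at once if the wheel is forced against a stop: the overload ring gives more than 0.1 rad (25 N at the handle) (value of joint gauge above 0.1 rad or value of joint gauge below -0.1 rad).
It fails at once if the cap is pushed on before the stroke reaches it (value of joint cap above 0.002 m and z of pin_top in the frame of press below 0.117 m).
It fails at once if a bystander is moved more than 25 mm (distance of any of spare_bottle, beaker, tube_rack, tip_box, jar, pen, timer from where it was at the start of the episode above 0.025 m).
It also fails if it takes over 72 s, if anything falls off the work surface, if the arm or the gripper's body presses on something with over 40 N, if the wrist force passes 120 N, or if a joint passes its speed limit or range.

### The arm

A 6-joint arm with a two-finger parallel gripper is mounted at the origin on the work surface. World frame = base frame: x ahead of the robot, y to its left, z up, the work surface at z = 0. Lengths are in m, angles in rad, forces in N, time in s.
With the tool pointing down it reaches from about 0.35 to 0.975 m from the base axis. Payload 4.9 kg.
Tool frame: the origin (TCP) lies at the very end of the fingers, on their centre line; the grasp point (between the pads) lies 19 mm behind it; x points along the fingers, z is the direction in which the jaws open and shut, and the axes are right-handed (so a half turn about x gives the same grasp; the last joint's range is limited). The gripper opens to 85 mm and grips with 20 to 120 N. Pads are 22 mm wide; open, the fingers measure 114 mm over their backs; the gripper's body (76 mm by 85 mm) begins 54 mm behind the grasp point. The pads swing forward as they close: fully open they stand 13 mm farther back than shut.
Start: joints at [-1.355, 0.053, 1.613, -0, 1.476, -0.119], TCP at [0.205, -0.59, 0.231] pointing down, gripper open.
Joint ranges: [-3.01, 3.01], [-1.01, 2.22], [0.06, 2.58], [-1.02, 4.17], [0.09, 2.62], [-3.14, 3.14]. Speed limits (rad/s): [2.57, 2.57, 3.14, 3.14, 3.14, 3.14].

### API

Orientations are given as a unit quaternion [w, x, y, z].
In Python, from plant import manip, vision, job gives the robot as it stands.
- The arm moves only by the tool servo_tool, never from a script. Its arguments are lists of equal length, an entry for each row: "twist": the turn, a rotation vector about the world's x, y, z in rad, a list of three; "xyz": the shift along the world's x, y, z in cm, a list of three; "fingers": the opening, from 0 (shut) to 1 (fully open). In form: {"twist": [[wx, wy, wz], ...], "xyz": [[x, y, z], ...], "fingers": [fingers, ...]}. A call has 1 to 8 rows; each row shifts and turns the commanded pose from where the row before left it; what a row does not reach is not made up. A row lasts 1/8 s, in which the tool goes at most 62.5 mm and 10.7 degrees, less where a joint would pass 70% of its speed; a pose out of reach is approached as far as the arm can. A call with a gripper value outside its range is refused whole. The fingers move at their own pace and stop on an object; the grip force is fixed at half the most. Time passes only in rows, so rows that do not move let the fingers close. It gives the time, the measured TCP pose, the force and the opening at its end, in the units of the state.
- manip.state(): the state, without advancing time (a new reading comes with each control period).
- vision.grab_frame(name): name is "scene" or "top" or "wrist"; returns the picture (400x640x3 uint8, red, green, blue); there is no depth.
- vision.get_calibration(name): a dict with "camera_matrix" (3x3 intrinsics, pixels), "origin" and "orientation" of the camera in the world; the wrist camera has in their place "mount" (4x4, takes a point from camera to tool coordinates, whose origin is the TCP and whose axes are the tool frame's). Camera axes: x right, y up, looking along -z (the intrinsics and any distortion apply to the point x, -y, -z); pixel columns grow to the right and rows downward; lengths in m; the calibration is good to about 2 mm. A picture is of the moment at which its call begins: read the wrist's pose just before it. get_calibration takes no time and is no camera call.
- job.job_done(): hands the job in, once; it reports no verdict.
Trained networks look in the newest picture that a camera, given by its name, has taken for a name from the list of things; names that differ only in an ending like _2 or _b are one class to them, and where a whole thing is asked for, a point or a joint stands for the part that bears it (a point fixed in the world has none). Each returns a list of dicts, best first, with "score" (0 to 1); they miss things now and then, are a little off and sometimes report something else, mostly with a low value. They report only what shows in the picture. A call takes as long as a camera call. They do not tell look-alikes from the thing itself.
- vision.spot_in(camera, label): "extent" ([centre column, centre row, width, height] in pixels, round what is visible of it).
The state is a dict: "time": time; "joint_pos": joint angles; "joint_vel": joint speeds; "joint_efforts": joint torques, N m; "tool_pos": TCP position; "tool_rot": TCP orientation; "contact_force": force on the tool from outside, world axes, zero at the start; "ft_torque": the same for the moment, N m; "gripper_width": opening from 0.0 (shut) to 1.0 (fully open).
Only numpy, scipy, OpenCV 4.12 (cv2) and the standard library are available. Lean on these libraries where they do the work, as an engineer would, in place of code of your own. Each camera call takes 0.05 s, during which the arm holds its last target.

## Working session

There is one attempt and no reset: what is moved stays moved. The work goes in short steps, Python scripts to look and compute and a tool call to move; the robot and the scene stay as the last step left them, time stands still between calls to the robot, and variables do not carry over. Pictures are saved under pics/ and viewed, and the job is handed in when it is done.

Besides the shell and the picture viewer there is one more tool, called after ">>>" in YAML: its name, and indented under it one key for each argument. servo_tool: Moves the arm, as the interface text tells. Its arguments: {"type":"object","properties":{"twist":{"type":"array","items":{"type":"array","items":{"type":"number"}}},"xyz":{"type":"array","items":{"type":"array","items":{"type":"number"}}},"fingers":{"type":"array","items":{"type":"number"}}},"required":["twist","xyz","fingers"]}

```bash
ls; mkdir -p pics; python3 - <<'E'
from plant import manip, vision, job
import cv2
print(manip.state())
for n in ("scene","top","wrist"):
    im=vision.grab_frame(n); cv2.imwrite(f"pics/{n}0.png",im[:,:,::-1])
    c=vision.get_calibration(n); print(n,c)
E
```

```text
pics
{'time': 0.0, 'joint_pos': array([-1.35496750e+00,  5.33338113e-02,  1.61428915e+00, -7.99099683e-06,
        1.47598688e+00, -1.19014866e-01]), 'joint_vel': array([-1.29837213e-03,  1.46102551e-03,  1.77410302e-04,  2.50656783e-05,
       -1.91967930e-03, -5.15254460e-04]), 'joint_efforts': array([-2.37166212e-03, -3.93680906e+01, -3.70175457e+01, -3.59102041e-04,
        7.04679958e-03,  7.29043109e-06]), 'tool_pos': array([ 0.20524481, -0.58968483,  0.2300802 ]), 'tool_rot': array([ 0.5757991 ,  0.41016523,  0.5768591 , -0.40921078]), 'contact_force': array([ 0.65668789, -0.18018664,  0.82702221]), 'ft_torque': array([-0.04843848,  0.0002596 , -0.03310897]), 'gripper_width': 0.9996379635832421}
scene {'camera_matrix': array([[456.20770925,   0.        , 316.44890199],
       [  0.        , 456.20770925, 204.92449093],
       [  0.        ,   0.        ,   1.        ]]), 'origin': array([ 1.29584198, -0.25096239,  1.10967457]), 'orientation': array([0.78168773, 0.26621192, 0.18571775, 0.53254523])}
top {'camera_matrix': array([[513.77845908,   0.        , 310.19634472],
       [  0.        , 513.77845908, 188.09401949],
       [  0.        ,   0.        ,   1.        ]]), 'origin': array([0.3898468 , 0.03684257, 1.85089851]), 'orientation': array([ 0.70632021,  0.04186015, -0.04121271, -0.70545092])}
wrist {'camera_matrix': array([[287.30957212,   0.        , 317.21583336],
       [  0.        , 287.30957212, 200.03301283],
       [  0.        ,   0.        ,   1.        ]]), 'mount': array([[ 3.05853898e-04,  2.70557734e-01, -9.62703703e-01,
        -1.42143885e-01],
       [-1.41196294e-04,  9.62703750e-01,  2.70557702e-01,
         6.83789659e-02],
       [ 9.99999943e-01,  5.31790673e-05,  3.32648444e-04,
        -1.03987825e-03],
       [ 0.00000000e+00,  0.00000000e+00,  0.00000000e+00,
         1.00000000e+00]])}
```

View pics/scene0.png

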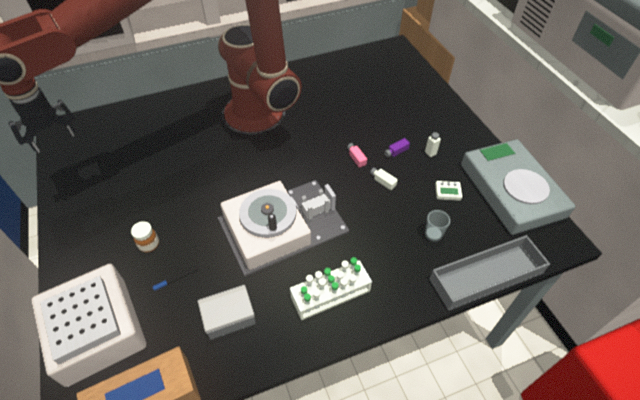

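View pics/top0.png

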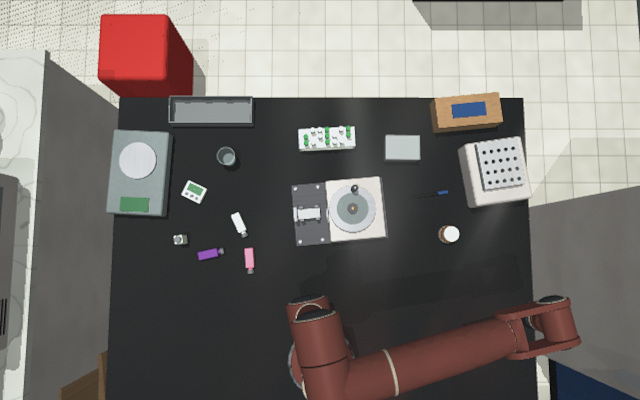

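View pics/wrist0.png

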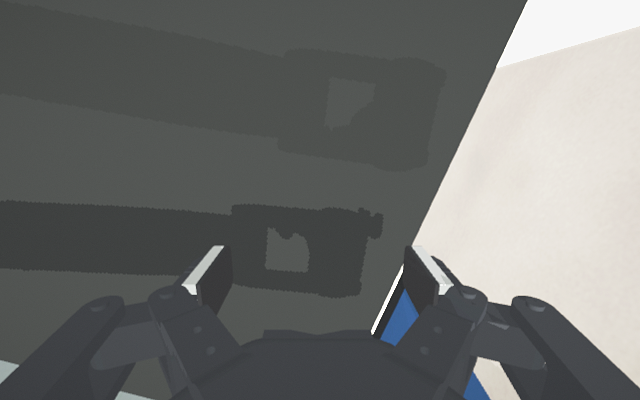

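```bash
cat > h.py <<'E'
import numpy as np, cv2
from scipy.spatial.transform import Rotation as R
def rot(q): return R.from_quat([q[1],q[2],q[3],q[0]]).as_matrix()
def cam(name,vision,st=None):
    c=vision.get_calibration(name);K=np.array(c["camera_matrix"])
    if name!="wrist": return K,np.array(c["origin"]),rot(c["orientation"])
    T=np.array(c["mount"]);Rt=rot(st["tool_rot"])
    return K,np.array(st["tool_pos"])+Rt@T[:3,3],Rt@T[:3,:3]
def onplane(C,uv,z):
    K,o,Rm=C;p=np.linalg.inv(K)@np.array([uv[0],uv[1],1.]);d=Rm@np.array([p[0],-p[1],-p[2]])
    return o+d*(z-o[2])/d[2]
def proj(C,P):
    K,o,Rm=C;p=Rm.T@(np.asarray(P,float)-o);p=np.array([p[0],-p[1],-p[2]]);p=K@p;return p[:2]/p[2]
E
python3 - <<'E'
import cv2
a=cv2.imread("pics/top0.png")
cv2.imwrite("pics/topA.png",cv2.resize(a[165:260,280:400],None,fx=6.5,fy=6.3,interpolation=cv2.INTER_CUBIC)[:600,:800])
cv2.imwrite("pics/topB.png",cv2.resize(a[170:280,160:270],None,fx=5.4,fy=5.4,interpolation=cv2.INTER_CUBIC))
a=cv2.imread("pics/scene0.png")
cv2.imwrite("pics/scA.png",cv2.resize(a[130:280,210:410],None,fx=4,fy=4,interpolation=cv2.INTER_CUBIC))
E
```

```text
(no output)
```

View pics/topA.png

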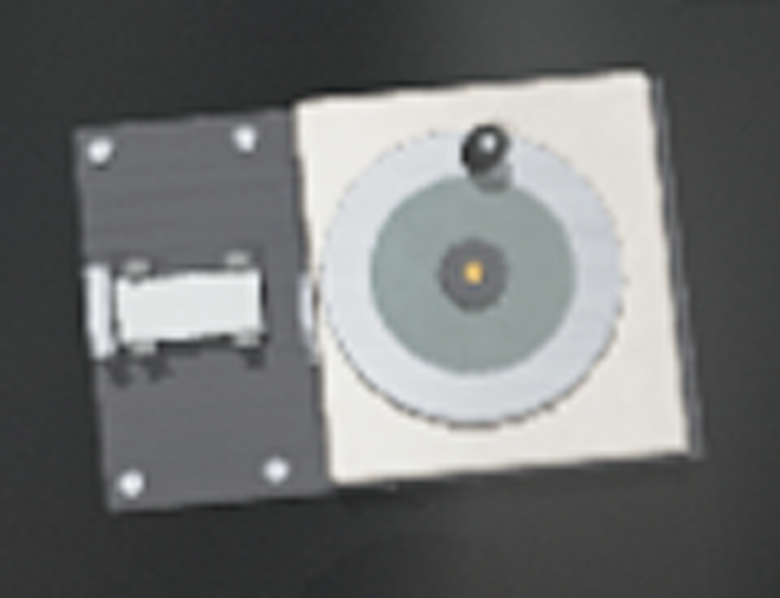

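View pics/topB.png

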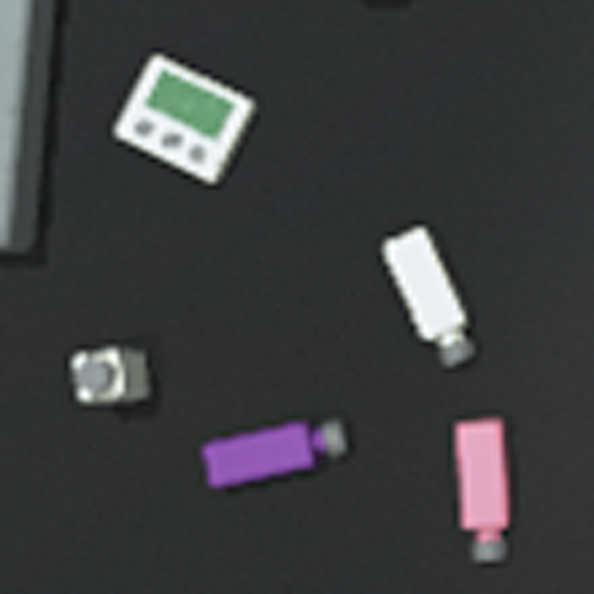

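View pics/scA.png

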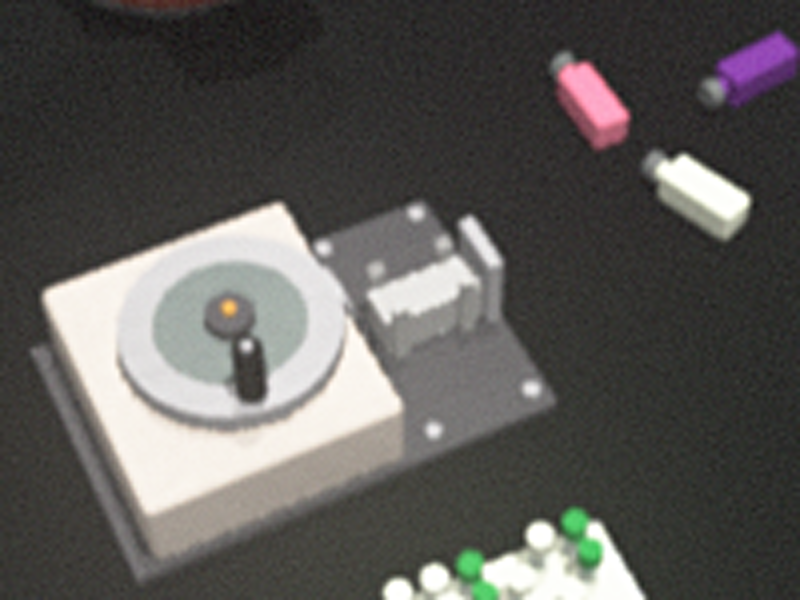

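```bash
python3 - <<'E'
from plant import vision
from h import *
T=cam("top",vision);S=cam("scene",vision)
t=lambda x,y:(280+(x+.5)/6.5-.5,165+(y+.5)/6.3-.5)
b=lambda x,y:(160+(x+.5)/5.4-.5,170+(y+.5)/5.4-.5)
s=lambda x,y:(210+(x+.5)/4-.5,130+(y+.5)/4-.5)
for n,uv,z in [("pin",t(473,272),.117),("handle",t(487,142),.154),("hA",t(297,102),.078),("hB",t(645,72),.078),("hC",t(688,455),.078),("hD",t(333,484),.078),("anv1",t(85,266),.08),("anv2",t(95,358),.08),("b1",t(75,130),.012),("b2",t(108,510),.012)]:
    print(n,onplane(T,uv,z).round(4))
for n,uv,z in [("pin",s(229,308),.117),("handle",s(246,346),.154),("hfr_near",s(402,408),.078),("hfr_far",s(283,204),.078),("back",s(44,294),.078),("backn",s(157,508),.078),("anv far",s(466,218),.08),("anv near",s(500,262),.08)]:
    print("S",n,onplane(S,uv,z).round(4))
print("bottle top")
for uv in [(384,242),(422,227),(467,320),(424,341)]: print(onplane(T,b(*uv),.03).round(4))
print("cap",onplane(T,b(457,350),.015).round(4))
for uv in [(656,188),(686,155),(750,192),(722,222)]: print("S",onplane(S,s(*uv),.03).round(4))
E
```

```text
pin [ 0.5278 -0.1041  0.117 ]
handle [ 0.5937 -0.1088  0.154 ]
hA [ 0.6249 -0.0138  0.078 ]
hB [ 0.6419 -0.2004  0.078 ]
hC [ 0.431  -0.2201  0.078 ]
hD [ 0.415  -0.0324  0.078 ]
anv1 [0.5338 0.0991 0.08  ]
anv2 [0.4834 0.0936 0.08  ]
b1 [0.6174 0.1075 0.012 ]
b2 [0.4012 0.0882 0.012 ]
S pin [ 0.5293 -0.1053  0.117 ]
S handle [ 0.5919 -0.1098  0.154 ]
S hfr_near [ 0.6257 -0.0154  0.078 ]
S hfr_far [ 0.4201 -0.0323  0.078 ]
S back [ 0.4379 -0.2196  0.078 ]
S backn [ 0.6409 -0.1939  0.078 ]
S anv far [0.485 0.089 0.08 ]
S anv near [0.533  0.0962 0.08  ]
bottle top
[0.5105 0.3206 0.03  ]
[0.5204 0.2958 0.03  ]
[0.4595 0.2652 0.03  ]
[0.4458 0.2931 0.03  ]
cap [0.4403 0.2734 0.015 ]
S [0.4721 0.2561 0.03  ]
S [0.4492 0.2936 0.03  ]
S [0.5031 0.3227 0.03  ]
S [0.5226 0.2883 0.03  ]
```

```bash
python3 - <<'E'
from plant import manip
from h import *
s=manip.state(); M=rot(s["tool_rot"]);print(M.round(3)); print(np.arctan2(M[1,2],M[0,2]))
E
```

```text
[[-0.     0.944  0.329]
 [ 0.002  0.329 -0.944]
 [-1.     0.    -0.002]]
-1.2360069224759132
```

>>> servo_tool:
  twist:
    - [0,0,0.012]
    - [0,0,0.012]
    - [0,0,0.012]
    - [0,0,0.012]
    - [0,0,0.012]
    - [0,0,0.012]
    - [0,0,0.013]
    - [0,0,0.013]
  xyz:
    - [1.8,5.5,0]
    - [1.8,5.5,0]
    - [1.8,5.5,0]
    - [1.8,5.5,0]
    - [1.8,5.5,0]
    - [1.8,5.5,0]
    - [1.8,5.5,0]
    - [1.8,5.5,0]
  fingers: [1,1,1,1,1,1,1,1]

```text
time: 1.15
tool_pos: [0.3494, -0.1485, 0.2311]
tool_rot: [0.596, 0.381, 0.595, -0.381]
contact_force: [2.1, -0.8, -0.2]
gripper_width: 0.995
```

>>> servo_tool:
  twist:
    - [0,0,0]
    - [0,0,0]
    - [0,0,0]
    - [0,0,0]
    - [0,0,0]
    - [0,0,0]
    - [0,0,0]
    - [0,0,0]
  xyz:
    - [1.7,5.5,0]
    - [1.7,5.5,0]
    - [1.7,5.5,0]
    - [1.7,5.5,0]
    - [1.7,5.5,0]
    - [1.7,5.5,0]
    - [1.7,5.5,0]
    - [0,0,0]
  fingers: [1,1,1,1,1,1,1,1]

```text
time: 2.15
tool_pos: [0.4682, 0.2376, 0.2303]
tool_rot: [0.596, 0.379, 0.597, -0.38]
contact_force: [-0.9, -0.4, -0.4]
gripper_width: 1.001
```

```bash
python3 - <<'E'
from plant import manip,vision
from h import *
s=manip.state(); M=rot(s["tool_rot"]);print(s["time"],s["tool_pos"],M.round(3).tolist(),s["contact_force"]); print(np.arctan2(M[1,2],M[0,2]))
im=vision.grab_frame("wrist");cv2.imwrite("pics/w1.png",im[:,:,::-1])
C=cam("wrist",vision,s)
print(proj(C,[.485,.292,.03]))
E
```

```text
2.15 [0.46817349 0.23758414 0.23027943] [[-0.002, 0.906, 0.424], [-0.0, 0.424, -0.906], [-1.0, -0.002, -0.001]] [-0.92659334 -0.40146132 -0.37562511]
-1.133273592567023
[282.45255506 145.64034907]
```

View pics/w1.png

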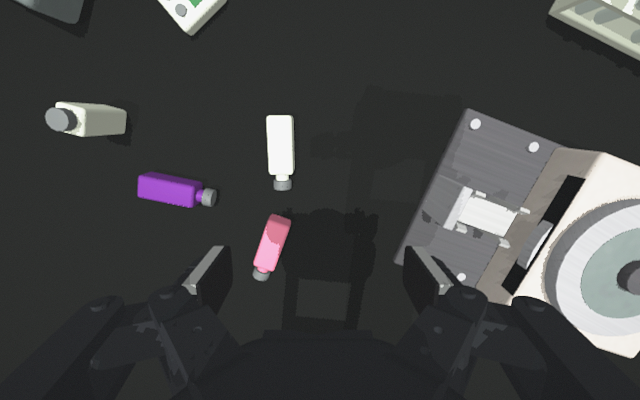

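```bash
python3 - <<'E'
import cv2
a=cv2.imread("pics/w1.png")
cv2.imwrite("pics/w1a.png",cv2.resize(a[100:200,230:330],None,fx=6,fy=6,interpolation=cv2.INTER_CUBIC))
cv2.imwrite("pics/w1b.png",cv2.resize(a[100:300,390:640],None,fx=3,fy=3,interpolation=cv2.INTER_CUBIC))
E
```

```text
(no output)
```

View pics/w1a.png

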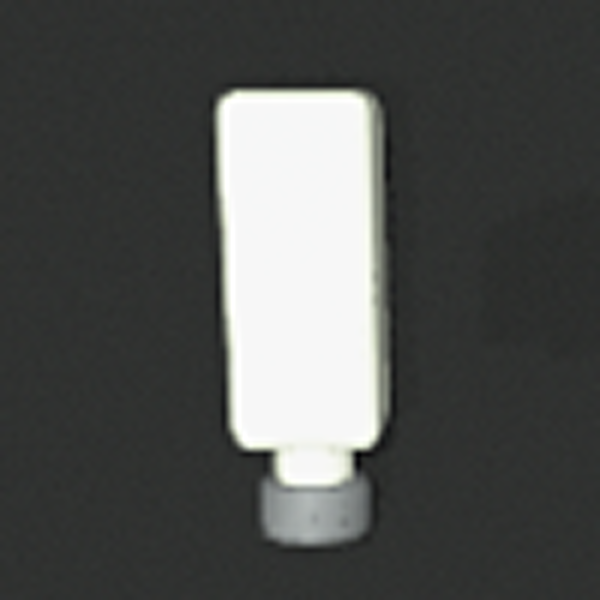

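View pics/w1b.png

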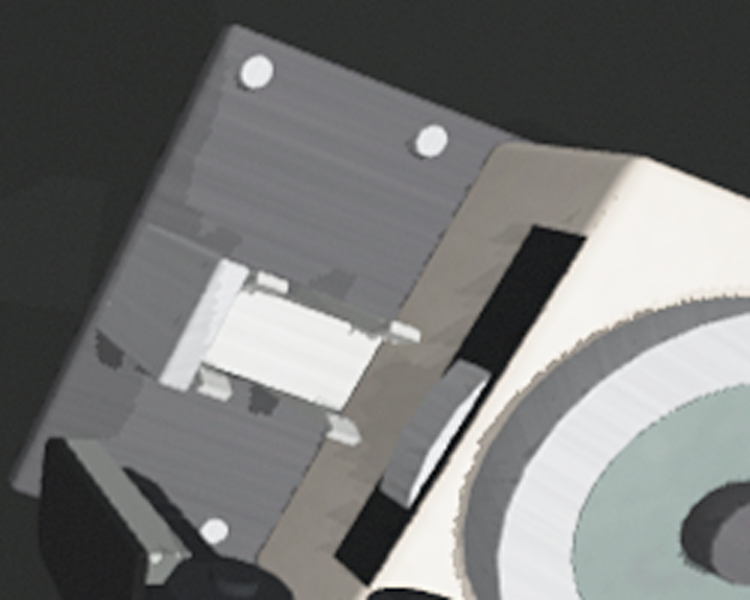

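```bash
cat > m1.py <<'E'
from h import *
E
python3 - <<'E'
from plant import vision
from h import *
st={"tool_pos":np.array([0.46817349,0.23758414,0.23027943]),"tool_rot":None}
from plant import manip
st=manip.state()
C=cam("wrist",vision,st)
a=lambda x,y:(230+(x+.5)/6-.5,100+(y+.5)/6-.5)
b=lambda x,y:(390+(x+.5)/3-.5,100+(y+.5)/3-.5)
P=[onplane(C,a(*p),.03)[:2] for p in [(218,90),(370,90),(378,450),(232,450)]]
print(np.array(P).round(4), np.mean(P,0)); f=(P[2]+P[3])/2-(P[0]+P[1])/2; print(np.arctan2(f[1],f[0]),np.linalg.norm(f))
print("capend",onplane(C,a(317,543),.01))
o=np.array([.528,-.1045]);th=.09
ux=np.array([np.cos(th),np.sin(th)]);uy=np.array([-np.sin(th),np.cos(th)])
for n,p,z in [("floor f1",(381,340),.05),("floor f2",(340,412),.05),("floor back1",(245,290),.05),("back2",(205,365),.05),("anv1",(218,257),.08),("anv2",(160,383),.08),("slotTop L",(585,237),.078),("house corner",(640,157),.078),("lug1",(270,281),.071),("lug2",(213,382),.071),("lug3",(404,331),.071),("lug4",(343,428),.071),("hub",(740,540),.112),("basecorner",(232,25),.012),("base2",(12,484),.012)]:
    w=onplane(C,b(*p),z)[:2]; d=w-o; print(n,w.round(4),"press",(d@ux).round(4),(d@uy).round(4))
E
```

```text
[[0.5092 0.3211]
 [0.5214 0.2948]
 [0.4583 0.2656]
 [0.4459 0.2922]] [0.48370682 0.29342965]
-2.7107746289352237 0.06949964232387597
capend [0.42988693 0.26935713 0.01      ]
floor f1 [0.532  0.0072] press 0.0141 0.1109
floor f2 [0.4998 0.0041] press -0.0183 0.1107
floor back1 [0.5267 0.0671] press 0.0141 0.171
back2 [0.4939 0.0644] press -0.0188 0.1712
anv1 [0.5331 0.1007] press 0.0235 0.2039
anv2 [0.4845 0.0941] press -0.0255 0.2017
slotTop L [ 0.5929 -0.0122] press 0.073 0.0861
house corner [ 0.6229 -0.0111] press 0.1029 0.0845
lug1 [0.5335 0.0737] press 0.0215 0.177
lug2 [0.4918 0.0711] press -0.0203 0.1782
lug3 [0.5383 0.0185] press 0.0214 0.1216
lug4 [0.4968 0.0163] press -0.0202 0.1231
hub [ 0.5239 -0.0964] press -0.0033 0.0084
basecorner [0.6165 0.1089] press 0.1073 0.2046
base2 [0.4024 0.0898] press -0.1077 0.2048
```

>>> servo_tool:
  twist:
    - [0,0,-0.007]
    - [0,0,0]
    - [0,0,0]
    - [0,0,0]
    - [0,0,0]
  xyz:
    - [0.8,2.8,-2]
    - [0.75,2.78,-5]
    - [0,0,-5]
    - [0,0,-4]
    - [0,0,0]
  fingers: [0.7,0.7,0.7,0.7,0.7]

```text
time: 2.82
tool_pos: [0.4808, 0.288, 0.0674]
tool_rot: [0.592, 0.381, 0.596, -0.386]
contact_force: [0.6, -0.2, 0.4]
gripper_width: 0.699
```

```bash
python3 - <<'E'
from plant import manip,vision
from h import *
s=manip.state(); M=rot(s["tool_rot"]);print(s["time"],s["tool_pos"]); print(np.arctan2(M[1,2],M[0,2]))
im=vision.grab_frame("wrist");cv2.imwrite("pics/w2.png",im[:,:,::-1])
E
```

```text
2.825 [0.48081452 0.28804757 0.0674175 ]
-1.1463715827742051
```

View pics/w2.png

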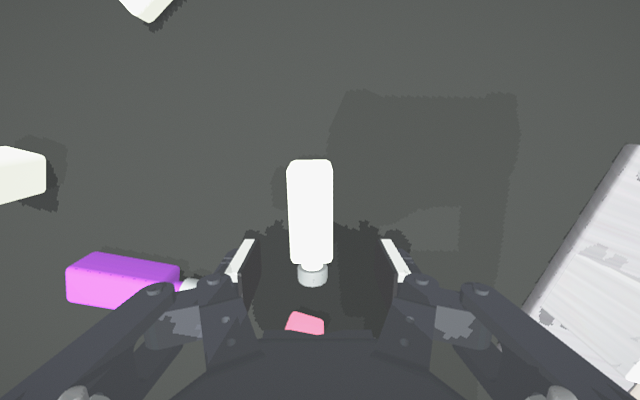

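```bash
python3 - <<'E'
from plant import manip,vision
from h import *
s=manip.state(); C=cam("wrist",vision,s); M=rot(s["tool_rot"]);print(s["tool_pos"],np.arctan2(M[1,2],M[0,2]))
P=np.array([onplane(C,p,.03)[:2] for p in [(287,160),(332,160),(332.5,264),(289.5,264)]])
print(P.round(4),P.mean(0)); f=(P[2]+P[3])/2-(P[0]+P[1])/2; print(np.arctan2(f[1],f[0]),np.linalg.norm(f))
E
```

```text
[0.48296082 0.2891121  0.07045341] -1.1463588246110443
[[0.5142 0.3255]
 [0.526  0.2995]
 [0.4598 0.268 ]
 [0.4473 0.2957]] [0.48682563 0.29717   ]
-2.710216083721384 0.07327713398870044
```

>>> servo_tool:
  twist:
    - [0,0,0.006]
    - [0,0,0]
    - [0,0,0]
    - [0,0,0]
  xyz:
    - [0.1,0.35,-2.4]
    - [0,0,-3]
    - [0,0,-1]
    - [0,0,0]
  fingers: [0.7,0.7,0.7,0.7]

```text
time: 3.38
tool_pos: [0.4857, 0.2941, 0.0086]
tool_rot: [0.596, 0.382, 0.595, -0.381]
contact_force: [0.9, 0.3, 0.2]
gripper_width: 0.699
```

>>> servo_tool:
  twist:
    - [0,0,0]
    - [0,0,0]
    - [0,0,0]
    - [0,0,0]
  xyz:
    - [0,0,0]
    - [0,0,0]
    - [0,0,0]
    - [0,0,0]
  fingers: [0.2,0.2,0.2,0.2]

```text
time: 3.88
tool_pos: [0.4863, 0.2947, 0.0093]
tool_rot: [0.596, 0.382, 0.595, -0.38]
contact_force: [-1.2, 0.2, 6.7]
gripper_width: 0.337
```

>>> servo_tool:
  twist:
    - [0,0,0]
    - [0,0,0]
    - [0,0,0.17]
    - [0,0,0.18]
    - [0,0,0.18]
    - [0,0,0.18]
    - [0,0,0.18]
    - [0,0,0.18]
  xyz:
    - [0,0,3]
    - [0,0,5]
    - [0.5,-4,3]
    - [0.5,-4,0]
    - [0.5,-4,0]
    - [0.5,-4,0]
    - [0.45,-4,0]
    - [0.4,-3.3,0]
  fingers: [0.2,0.2,0.2,0.2,0.2,0.2,0.2,0.2]

```text
time: 4.88
tool_pos: [0.513, 0.0596, 0.1171]
tool_rot: [0.707, 0.022, 0.707, -0.023]
contact_force: [0.9, 0.5, -0.7]
gripper_width: 0.337
```

>>> servo_tool:
  twist:
    - [0,0,0.155]
    - [0,0,0]
    - [0,0,0]
  xyz:
    - [0,-2,0]
    - [0,0,0]
    - [0,0,0]
  fingers: [0.2,0.2,0.2]

```text
time: 5.25
tool_pos: [0.5131, 0.0415, 0.1171]
tool_rot: [0.706, -0.03, 0.707, 0.03]
contact_force: [-1.5, -0.1, -1.5]
gripper_width: 0.337
```

```bash
python3 - <<'E'
from plant import manip,vision
from h import *
s=manip.state(); M=rot(s["tool_rot"]);print(s["time"],s["tool_pos"],s["contact_force"],s["gripper_width"]); print(M.round(3),np.arctan2(M[1,2],M[0,2]))
im=vision.grab_frame("wrist");cv2.imwrite("pics/w3.png",im[:,:,::-1])
im=vision.grab_frame("top");cv2.imwrite("pics/t3.png",im[:,:,::-1])
E
```

```text
5.25 [0.51309476 0.04150463 0.11708911] [-1.51939932 -0.14197188 -1.48354389] 0.33701014435651977
[[-0.    -0.084  0.996]
 [ 0.     0.996  0.084]
 [-1.     0.    -0.   ]] 0.08450094889948374
```

View pics/w3.png

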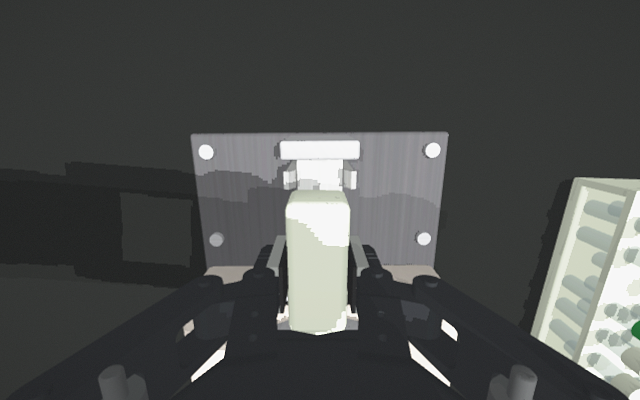

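```bash
python3 - <<'E'
from plant import manip,vision
from h import *
s=manip.state(); C=cam("wrist",vision,s)
im=cv2.imread("pics/w3.png");cv2.imwrite("pics/w3a.png",cv2.resize(im[120:350,180:460],None,fx=2.6,fy=2.6,interpolation=cv2.INTER_CUBIC))
for n,p,z in [("boltL",(206,152),.015),("boltR",(432,150),.015),("boltl",(217,240),.015),("boltr",(424,239),.015),("anvL",(280,141),.08),("anvR",(359.5,141),.08),("anvfrontL",(280,158.5),.08),("anvfrontR",(359.5,158.5),.08)]:
    print(n,onplane(C,p,z).round(4))
P=np.array([onplane(C,p,.1378)[:2] for p in [(288,203),(348,203),(347,330),(290,330)]]);print(P.round(4))
E
```

```text
boltL [0.4155 0.0766 0.015 ]
boltR [0.6052 0.0946 0.015 ]
boltl [ 0.4241 -0.0032  0.015 ]
boltr [0.6135 0.0141 0.015 ]
anvL [0.4851 0.0963 0.08  ]
anvR [0.5337 0.1005 0.08  ]
anvfrontL [0.4857 0.0856 0.08  ]
anvfrontR [0.535  0.0899 0.08  ]
[[0.497  0.0746]
 [0.5233 0.0768]
 [0.5305 0.0106]
 [0.5019 0.0082]]
```

View pics/w3a.png

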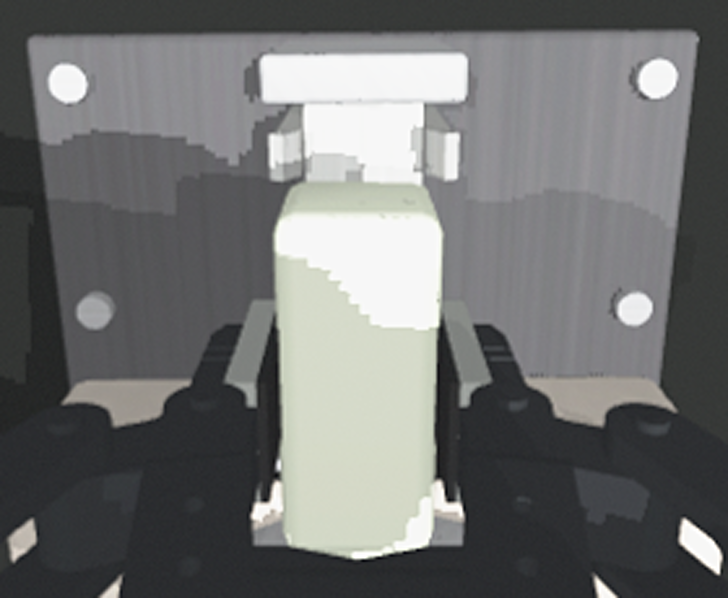

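>>> servo_tool:
  twist:
    - [0,0,0.006]
    - [0,0,0]
    - [0,0,0]
    - [0,0,0]
  xyz:
    - [0.14,0.05,-1]
    - [0,0,-1.5]
    - [0,0,0]
    - [0,0,0]
  fingers: [0.2,0.2,0.2,0.2]

```text
time: 5.85
tool_pos: [0.5146, 0.0416, 0.0919]
tool_rot: [0.706, -0.032, 0.707, 0.033]
contact_force: [-0.3, -0.1, -1.3]
gripper_width: 0.334
```

```bash
python3 - <<'E'
from plant import manip,vision
from h import *
s=manip.state(); M=rot(s["tool_rot"]);print(s["time"],s["tool_pos"],s["contact_force"],s["gripper_width"],np.arctan2(M[1,2],M[0,2]))
im=vision.grab_frame("wrist")[:,:,::-1];cv2.imwrite("pics/w4.png",cv2.resize(im[120:350,180:460],None,fx=2.6,fy=2.6,interpolation=cv2.INTER_CUBIC))
im=vision.grab_frame("scene")[:,:,::-1];cv2.imwrite("pics/s4.png",cv2.resize(im[130:280,210:410],None,fx=4,fy=4,interpolation=cv2.INTER_CUBIC))
E
```

```text
5.85 [0.51455488 0.04159838 0.09189954] [-0.29473078 -0.1042886  -1.29180603] 0.33448486976570774 0.09199599354034803
```

View pics/w4.png

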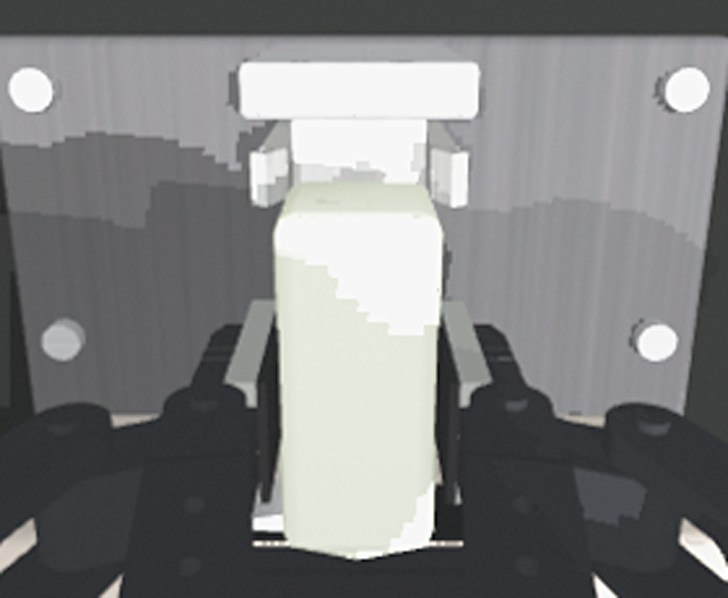

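View pics/s4.png

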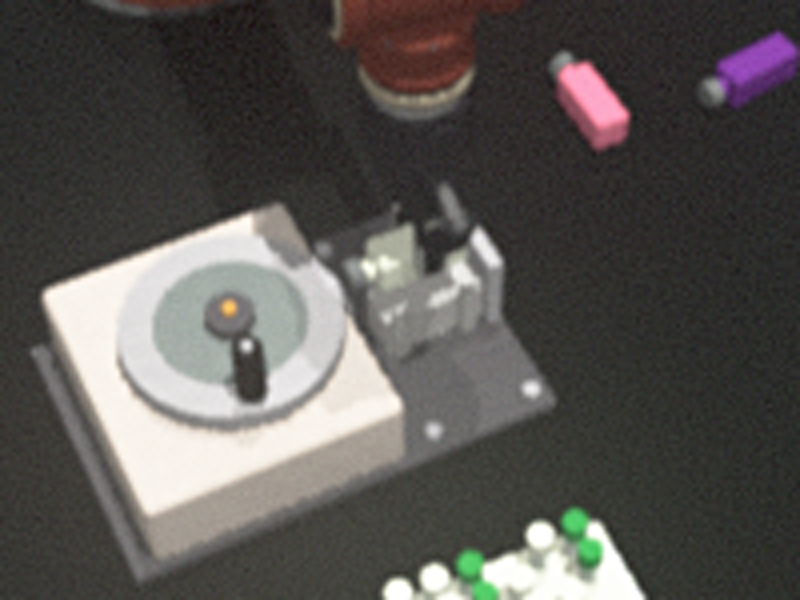

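>>> servo_tool:
  twist:
    - [0,0,0]
    - [0,0,0]
    - [0,0,0]
    - [0,0,0]
    - [0,0,0]
  xyz:
    - [0,0,-1]
    - [0,0,-1]
    - [0,0,-1]
    - [0,0,-0.2]
    - [0,0,0]
  fingers: [0.2,0.2,0.2,0.2,0.2]

```text
time: 6.58
tool_pos: [0.5144, 0.0418, 0.0598]
tool_rot: [0.706, -0.032, 0.707, 0.033]
contact_force: [-0.2, 2.5, -2.5]
gripper_width: 0.337
```

>>> servo_tool:
  twist:
    - [0,0,0]
    - [0,0,0]
    - [0,0,0]
  xyz:
    - [0,0,-0.05]
    - [0,0,0]
    - [0,0,0]
  fingers: [0.45,0.6,0.6]

```text
time: 6.95
tool_pos: [0.5151, 0.0413, 0.0602]
tool_rot: [0.707, -0.033, 0.706, 0.032]
contact_force: [0.1, -0.9, -0.0]
gripper_width: 0.603
```

>>> servo_tool:
  twist:
    - [0,0,0]
    - [0,0,0]
    - [0,0,0]
    - [0,0,0]
  xyz:
    - [0,0,2]
    - [0,0,5]
    - [0,0,5]
    - [0,0,0]
  fingers: [0.6,0.6,0.6,0.6]

```text
time: 7.45
tool_pos: [0.5181, 0.0412, 0.1859]
tool_rot: [0.71, -0.033, 0.702, 0.032]
contact_force: [0.4, 0.0, -0.7]
gripper_width: 0.6
```

```bash
python3 - <<'E'
from plant import manip,vision
from h import *
s=manip.state(); M=rot(s["tool_rot"]);print(s["time"],s["tool_pos"],s["contact_force"],s["gripper_width"],np.arctan2(M[1,2],M[0,2]))
im=vision.grab_frame("wrist")[:,:,::-1];cv2.imwrite("pics/w5.png",im)
im=vision.grab_frame("top")[:,:,::-1];cv2.imwrite("pics/t5.png",cv2.resize(im[165:260,280:400],None,fx=6,fy=6,interpolation=cv2.INTER_CUBIC))
E
```

```text
7.45 [0.51813325 0.04123491 0.18587443] [ 0.38716433  0.02632465 -0.73460205] 0.5995291147961868 0.09197784113608622
```

View pics/w5.png

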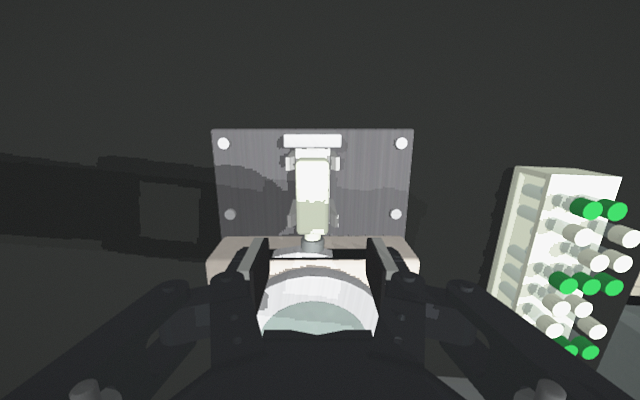

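```bash
python3 - <<'E'
from plant import manip,vision
from h import *
s=manip.state(); C=cam("wrist",vision,s);print(s["tool_pos"])
im=cv2.imread("pics/w5.png");cv2.imwrite("pics/w5a.png",cv2.resize(im[120:270,240:390],None,fx=4,fy=4,interpolation=cv2.INTER_CUBIC))
o=np.array([.5285,-.1045]);th=.093
ux=np.array([np.cos(th),np.sin(th)]);uy=np.array([-np.sin(th),np.cos(th)])
for n,p,z in [("backtop",(312.5,160),.08),("fronttop",(313,236),.08),("capend",(313,250),.077),("anvtopfront",(312,147),.08)]:
    w=onplane(C,p,z)[:2];d=w-o;print(n,w.round(4),(d@ux).round(4),(d@uy).round(4))
E
```

```text
[0.51507452 0.04141166 0.18043361]
backtop [0.5075 0.0773] -0.004 0.183
fronttop [0.514  0.0086] -0.004 0.114
capend [ 0.5153 -0.0067] -0.0041 0.0986
anvtopfront [0.5061 0.0881] -0.0044 0.1938
```

View pics/w5a.png

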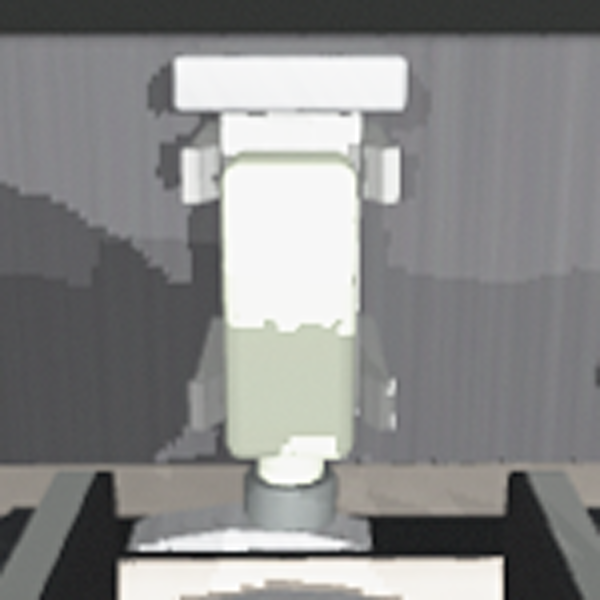

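View pics/t5.png

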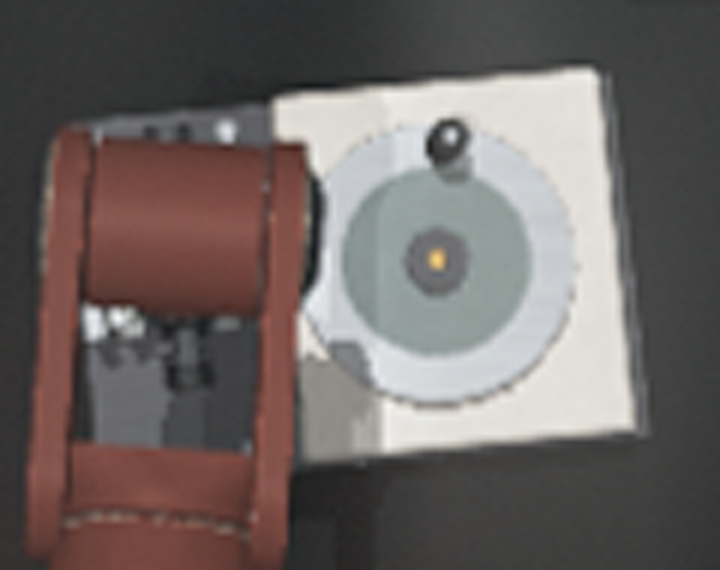

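>>> servo_tool:
  twist:
    - [0,0,0]
    - [0,0,0]
    - [0,0,0]
    - [0,0,0]
    - [0,0,0]
    - [0,0,0]
  xyz:
    - [0,0,4]
    - [1,-4,4]
    - [1,-6,0]
    - [1,-6,0]
    - [1.5,-4,0]
    - [0,0,0]
  fingers: [0.6,0.6,0.6,0.6,0.6,0.6]

```text
time: 8.3
tool_pos: [0.5591, -0.1607, 0.2568]
tool_rot: [0.705, -0.031, 0.708, 0.032]
contact_force: [0.2, -0.3, 0.1]
gripper_width: 0.6
```

>>> servo_tool:
  twist:
    - [0,0,0]
    - [0,0,0]
  xyz:
    - [0,0,0]
    - [0,0,0]
  fingers: [0.6,0.6]

```text
time: 8.55
tool_pos: [0.5594, -0.1572, 0.2591]
tool_rot: [0.706, -0.033, 0.707, 0.033]
contact_force: [0.9, -0.6, -0.1]
gripper_width: 0.598
```

```bash
python3 - <<'E'
from plant import manip,vision
from h import *
s=manip.state(); M=rot(s["tool_rot"]);print(s["time"],s["tool_pos"],s["contact_force"],s["gripper_width"],np.arctan2(M[1,2],M[0,2]))
im=vision.grab_frame("wrist")[:,:,::-1];cv2.imwrite("pics/w6.png",im)
C=cam("wrist",vision,s);print(proj(C,[.5928,-.1093,.154]),proj(C,[.5285,-.1047,.117]))
E
```

```text
8.55 [ 0.55936316 -0.15716094  0.25905197] [ 0.92849829 -0.63828351 -0.07113306] 0.5983959950369708 0.09353793896605768
[362.18360531 149.93884141] [291.09193371 134.98180663]
```

View pics/w6.png

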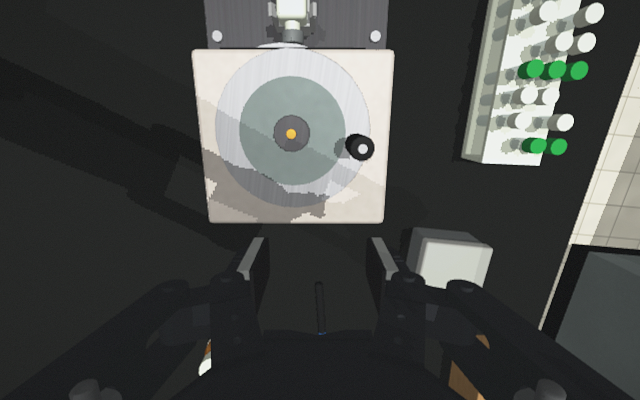

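```bash
python3 - <<'E'
from plant import manip,vision
from h import *
s=manip.state();C=cam("wrist",vision,s)
im=cv2.imread("pics/w6.png");cv2.imwrite("pics/w6a.png",cv2.resize(im[100:180,260:400],None,fx=5,fy=5,interpolation=cv2.INTER_CUBIC))
print(s["tool_pos"])
for n,p,z in [("h",(362.5,148.5),.154),("pin",(291,133.7),.1165),("rimL",(215,131),.098),("rimR",(371,131),.098),("rimT",(292,48),.098),("rimB",(292,208),.098),("green L",(239,130),.1),("green R",(345,130),.1)]: print(n,onplane(C,p,z).round(4))
E
```

```text
[ 0.55949548 -0.15721076  0.25942715]
h [ 0.5932 -0.1082  0.154 ]
pin [ 0.5285 -0.1036  0.1165]
rimL [ 0.4489 -0.1092  0.098 ]
rimR [ 0.6086 -0.0943  0.098 ]
rimT [ 0.5224 -0.0248  0.098 ]
rimB [ 0.5335 -0.1845  0.098 ]
green L [ 0.474  -0.1058  0.1   ]
green R [ 0.5817 -0.0957  0.1   ]
```

View pics/w6a.png

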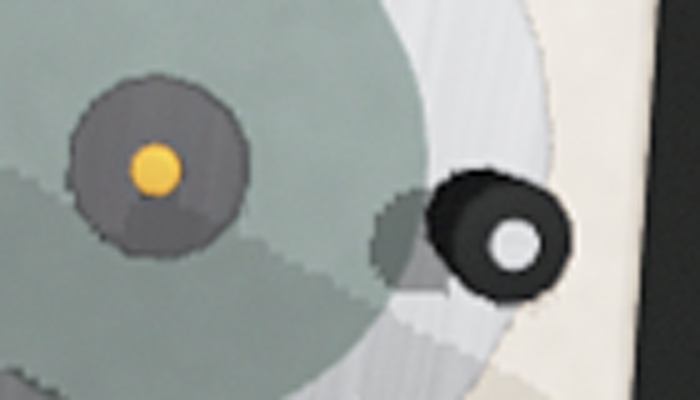

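>>> servo_tool:
  twist:
    - [0,0,0]
    - [0,0,0]
    - [0,0,0]
    - [0,0,0]
  xyz:
    - [1.7,2.5,-2]
    - [1.67,2.4,-3]
    - [0,0,-3.5]
    - [0,0,0]
  fingers: [0.6,0.6,0.6,0.6]

```text
time: 9.1
tool_pos: [0.5912, -0.1076, 0.1712]
tool_rot: [0.704, -0.032, 0.709, 0.034]
contact_force: [-0.1, -0.4, -0.0]
gripper_width: 0.598
```

>>> servo_tool:
  twist:
    - [0,0,0]
  xyz:
    - [0,0,0]
  fingers: [0.6]

```text
time: 9.22
tool_pos: [0.594, -0.1093, 0.1764]
tool_rot: [0.707, -0.033, 0.706, 0.032]
contact_force: [-0.0, 0.4, 0.8]
gripper_width: 0.6
```

```bash
python3 - <<'E'
from plant import manip,vision
from h import *
s=manip.state(); print(s["time"],s["tool_pos"],s["contact_force"])
im=vision.grab_frame("wrist")[:,:,::-1];cv2.imwrite("pics/w7.png",im)
C=cam("wrist",vision,s);print(proj(C,[.5932,-.1083,.154]))
E
```

```text
9.225 [ 0.59397    -0.10932974  0.17636253] [-0.0414837   0.3807399   0.76635965]
[316.78669493 234.79714264]
```

View pics/w7.png

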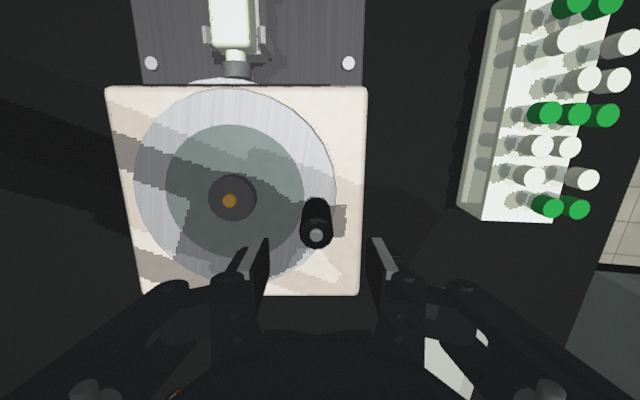

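>>> servo_tool:
  twist:
    - [0,0,0]
    - [0,0,0]
    - [0,0,0]
    - [0,0,0]
  xyz:
    - [-0.05,0.05,-2]
    - [0,0,-2]
    - [0,0,-1.8]
    - [0,0,0]
  fingers: [0.6,0.6,0.6,0.6]

```text
time: 9.78
tool_pos: [0.5911, -0.1085, 0.1135]
tool_rot: [0.705, -0.032, 0.708, 0.033]
contact_force: [0.0, 1.1, 0.5]
gripper_width: 0.594
```

>>> servo_tool:
  twist:
    - [0,0,0]
    - [0,0,0]
    - [0,0,0]
    - [0,0,0]
  xyz:
    - [0,0,0]
    - [0,0,0]
    - [0,0,0]
    - [0,0,0]
  fingers: [0.1,0.1,0.1,0.1]

```text
time: 10.28
tool_pos: [0.5934, -0.1092, 0.1177]
tool_rot: [0.707, -0.033, 0.706, 0.032]
contact_force: [-1.0, 0.2, 2.8]
gripper_width: 0.242
```

```bash
cat > arc.py <<'E'
import sys,numpy as np,json
p0,step,n=map(float,sys.argv[1:4]);r=6.5;c=[0,0]
acc=np.zeros(2);out=[]
for i in range(1,int(n)+1):
    t=r*np.array([np.cos(p0+i*step)-np.cos(p0),np.sin(p0+i*step)-np.sin(p0)])
    d=np.round(t-acc,2);acc=acc+d;out.append([float(d[0]),float(d[1]),0])
print(json.dumps(out),"end phi",p0+n*step, "expected TCP",.5285+.065*np.cos(p0+n*step),-.1042+.065*np.sin(p0+n*step))
E
python3 arc.py -.077 .045 7
```

```text
[[0.02, 0.29, 0], [-0.0, 0.29, 0], [-0.01, 0.3, 0], [-0.03, 0.29, 0], [-0.03, 0.29, 0], [-0.05, 0.29, 0], [-0.06, 0.28, 0]] end phi 0.238 expected TCP 0.5916677434123219 -0.08887563403611555
```

>>> servo_tool:
  twist:
    - [0,0,0]
    - [0,0,0]
    - [0,0,0]
    - [0,0,0]
    - [0,0,0]
    - [0,0,0]
    - [0,0,0]
  xyz:
    - [0.02,0.29,0]
    - [0,0.29,0]
    - [-0.01,0.3,0]
    - [-0.03,0.29,0]
    - [-0.03,0.29,0]
    - [-0.05,0.29,0]
    - [-0.06,0.28,0]
  fingers: [0.1,0.1,0.1,0.1,0.1,0.1,0.1]

```text
time: 11.15
tool_pos: [0.5917, -0.0888, 0.1175]
tool_rot: [0.707, -0.033, 0.706, 0.032]
contact_force: [-0.6, -3.3, 5.9]
gripper_width: 0.241
```

>>> servo_tool:
  twist:
    - [0,0,0]
  xyz:
    - [0,0,0]
  fingers: [0.1]

```text
time: 11.28
tool_pos: [0.5917, -0.0885, 0.1175]
tool_rot: [0.707, -0.033, 0.706, 0.032]
contact_force: [-1.7, -1.7, 5.6]
gripper_width: 0.239
```

```bash
python3 arc.py .238 .03 8;python3 arc.py .478 .03 8;python3 arc.py .718 .03 8
```

```text
[[-0.05, 0.19, 0], [-0.05, 0.19, 0], [-0.06, 0.18, 0], [-0.07, 0.19, 0], [-0.07, 0.18, 0], [-0.08, 0.18, 0], [-0.08, 0.17, 0], [-0.09, 0.18, 0]] end phi 0.478 expected TCP 0.5862145859241514 -0.07429972288416485
[[-0.09, 0.17, 0], [-0.1, 0.17, 0], [-0.1, 0.17, 0], [-0.11, 0.16, 0], [-0.11, 0.16, 0], [-0.12, 0.15, 0], [-0.12, 0.16, 0], [-0.13, 0.15, 0]] end phi 0.718 expected TCP 0.5774529946096556 -0.06143781672146486
[[-0.13, 0.14, 0], [-0.14, 0.15, 0], [-0.13, 0.13, 0], [-0.15, 0.14, 0], [-0.14, 0.12, 0], [-0.15, 0.13, 0], [-0.16, 0.12, 0], [-0.16, 0.11, 0]] end phi 0.958 expected TCP 0.5658852193700189 -0.051027212103787856
```

```bash
for i in 0 1 2 3 4 5 6 7 8 9 10; do python3 arc.py $(python3 -c "print(.238+$i*.072)") .024 3; done
```

```text
[[-0.04, 0.15, 0], [-0.04, 0.15, 0], [-0.05, 0.15, 0]] end phi 0.31 expected TCP 0.5904016820425714 -0.08437118863117618
[[-0.05, 0.15, 0], [-0.05, 0.14, 0], [-0.06, 0.15, 0]] end phi 0.382 expected TCP 0.5888148609572335 -0.07996949138566038
[[-0.06, 0.14, 0], [-0.06, 0.15, 0], [-0.07, 0.14, 0]] end phi 0.454 expected TCP 0.586915502683762 -0.07569335084224399
[[-0.07, 0.14, 0], [-0.07, 0.14, 0], [-0.08, 0.13, 0]] end phi 0.526 expected TCP 0.5847134492425914 -0.07156492493879328
[[-0.08, 0.13, 0], [-0.08, 0.14, 0], [-0.09, 0.13, 0]] end phi 0.5980000000000001 expected TCP 0.5822201111481405 -0.06760560619122896
[[-0.09, 0.13, 0], [-0.09, 0.12, 0], [-0.1, 0.13, 0]] end phi 0.6699999999999999 expected TCP 0.5794484082822552 -0.06383591084262363
[[-0.1, 0.12, 0], [-0.1, 0.12, 0], [-0.1, 0.12, 0]] end phi 0.742 expected TCP 0.5764127029464692 -0.060275372552935615
[[-0.11, 0.11, 0], [-0.11, 0.11, 0], [-0.11, 0.11, 0]] end phi 0.8140000000000001 expected TCP 0.5731287254399923 -0.05694244118025364
[[-0.11, 0.11, 0], [-0.12, 0.1, 0], [-0.12, 0.1, 0]] end phi 0.8859999999999999 expected TCP 0.5696134925490605 -0.05385438717804357
[[-0.12, 0.1, 0], [-0.13, 0.09, 0], [-0.12, 0.09, 0]] end phi 0.958 expected TCP 0.5658852193700189 -0.051027212103787856
[[-0.13, 0.09, 0], [-0.13, 0.08, 0], [-0.13, 0.09, 0]] end phi 1.03 expected TCP 0.5619632249230471 -0.04847556570274078
```

>>> servo_tool:
  twist:
    - [0,0,0]
    - [0,0,0]
    - [0,0,0]
  xyz:
    - [-0.04,0.15,0]
    - [-0.04,0.15,0]
    - [-0.05,0.15,0]
  fingers: [0.1,0.1,0.1]

```text
time: 11.65
tool_pos: [0.5904, -0.0844, 0.1175]
tool_rot: [0.707, -0.033, 0.706, 0.032]
contact_force: [-0.7, -3.1, 5.6]
gripper_width: 0.242
```

>>> servo_tool:
  twist:
    - [0,0,0]
    - [0,0,0]
    - [0,0,0]
  xyz:
    - [-0.05,0.15,0]
    - [-0.05,0.14,0]
    - [-0.06,0.15,0]
  fingers: [0.1,0.1,0.1]

```text
time: 12.02
tool_pos: [0.5888, -0.08, 0.1175]
tool_rot: [0.707, -0.033, 0.706, 0.032]
contact_force: [-1.4, -3.3, 5.4]
gripper_width: 0.242
```

>>> servo_tool:
  twist:
    - [0,0,0]
    - [0,0,0]
    - [0,0,0]
  xyz:
    - [-0.06,0.14,0]
    - [-0.06,0.15,0]
    - [-0.07,0.14,0]
  fingers: [0.1,0.1,0.1]

```text
time: 12.4
tool_pos: [0.5869, -0.0758, 0.1175]
tool_rot: [0.707, -0.033, 0.706, 0.032]
contact_force: [-0.9, -3.1, 6.0]
gripper_width: 0.24
```

>>> servo_tool:
  twist:
    - [0,0,0]
    - [0,0,0]
    - [0,0,0]
  xyz:
    - [-0.07,0.14,0]
    - [-0.07,0.14,0]
    - [-0.08,0.13,0]
  fingers: [0.1,0.1,0.1]

```text
time: 12.78
tool_pos: [0.5847, -0.0717, 0.1175]
tool_rot: [0.707, -0.033, 0.706, 0.032]
contact_force: [-1.2, -3.8, 5.1]
gripper_width: 0.239
```

>>> servo_tool:
  twist:
    - [0,0,0]
    - [0,0,0]
    - [0,0,0]
  xyz:
    - [-0.08,0.13,0]
    - [-0.08,0.14,0]
    - [-0.09,0.13,0]
  fingers: [0.1,0.1,0.1]

```text
time: 13.15
tool_pos: [0.5823, -0.0678, 0.1175]
tool_rot: [0.707, -0.033, 0.706, 0.032]
contact_force: [-0.4, -3.6, 5.6]
gripper_width: 0.242
```

>>> servo_tool:
  twist:
    - [0,0,0]
    - [0,0,0]
    - [0,0,0]
  xyz:
    - [-0.09,0.13,0]
    - [-0.09,0.12,0]
    - [-0.1,0.13,0]
  fingers: [0.1,0.1,0.1]

```text
time: 13.52
tool_pos: [0.5795, -0.064, 0.1175]
tool_rot: [0.707, -0.033, 0.706, 0.032]
contact_force: [-0.8, -4.5, 4.7]
gripper_width: 0.243
```

>>> servo_tool:
  twist:
    - [0,0,0]
    - [0,0,0]
    - [0,0,0]
  xyz:
    - [-0.1,0.12,0]
    - [-0.1,0.12,0]
    - [-0.1,0.12,0]
  fingers: [0.1,0.1,0.1]

```text
time: 13.9
tool_pos: [0.5765, -0.0604, 0.1175]
tool_rot: [0.707, -0.033, 0.706, 0.032]
contact_force: [-1.1, -4.5, 4.7]
gripper_width: 0.241
```

>>> servo_tool:
  twist:
    - [0,0,0]
    - [0,0,0]
    - [0,0,0]
  xyz:
    - [-0.11,0.11,0]
    - [-0.11,0.11,0]
    - [-0.11,0.11,0]
  fingers: [0.1,0.1,0.1]

```text
time: 14.28
tool_pos: [0.5732, -0.0571, 0.1175]
tool_rot: [0.707, -0.033, 0.706, 0.032]
contact_force: [-0.4, -3.3, 5.7]
gripper_width: 0.242
```

>>> servo_tool:
  twist:
    - [0,0,0]
    - [0,0,0]
    - [0,0,0]
  xyz:
    - [-0.11,0.11,0]
    - [-0.12,0.1,0]
    - [-0.12,0.1,0]
  fingers: [0.1,0.1,0.1]

```text
time: 14.65
tool_pos: [0.5698, -0.0541, 0.1174]
tool_rot: [0.707, -0.033, 0.706, 0.032]
contact_force: [-0.3, -3.8, 5.9]
gripper_width: 0.243
```

>>> servo_tool:
  twist:
    - [0,0,0]
    - [0,0,0]
    - [0,0,0]
  xyz:
    - [-0.12,0.1,0]
    - [-0.13,0.09,0]
    - [-0.12,0.09,0]
  fingers: [0.1,0.1,0.1]

```text
time: 15.02
tool_pos: [0.5661, -0.0512, 0.1174]
tool_rot: [0.707, -0.033, 0.706, 0.032]
contact_force: [1.0, -4.8, 6.0]
gripper_width: 0.243
```

>>> servo_tool:
  twist:
    - [0,0,0]
    - [0,0,0]
    - [0,0,0]
  xyz:
    - [-0.13,0.09,0]
    - [-0.13,0.08,0]
    - [-0.13,0.09,0]
  fingers: [0.1,0.1,0.1]

```text
time: 15.4
tool_pos: [0.5622, -0.0486, 0.1174]
tool_rot: [0.707, -0.033, 0.706, 0.032]
contact_force: [0.4, -5.1, 5.9]
gripper_width: 0.239
```

```bash
for i in 0 1 2 3; do python3 arc.py $(python3 -c "print(1.03+$i*.06)") .02 3; done
```

```text
[[-0.11, 0.07, 0], [-0.12, 0.06, 0], [-0.11, 0.06, 0]] end phi 1.09 expected TCP 0.5585615488468946 -0.04656925056078333
[[-0.12, 0.06, 0], [-0.11, 0.06, 0], [-0.12, 0.05, 0]] end phi 1.1500000000000001 expected TCP 0.5550516836574702 -0.04487034388306613
[[-0.12, 0.05, 0], [-0.12, 0.05, 0], [-0.12, 0.05, 0]] end phi 1.21 expected TCP 0.5514462610792564 -0.04338495989902992
[[-0.12, 0.04, 0], [-0.13, 0.05, 0], [-0.12, 0.04, 0]] end phi 1.27 expected TCP 0.5477582567401457 -0.042118444386995
```

>>> servo_tool:
  twist:
    - [0,0,0]
    - [0,0,0]
    - [0,0,0]
  xyz:
    - [-0.11,0.07,0]
    - [-0.12,0.06,0]
    - [-0.11,0.06,0]
  fingers: [0.1,0.1,0.1]

```text
time: 15.78
tool_pos: [0.5591, -0.0469, 0.1175]
tool_rot: [0.707, -0.033, 0.705, 0.032]
contact_force: [1.9, -5.1, 4.3]
gripper_width: 0.242
```

>>> servo_tool:
  twist:
    - [0,0,0]
    - [0,0,0]
  xyz:
    - [-0.12,0.06,0]
    - [-0.11,0.06,0]
  fingers: [0.1,0.1]

```text
time: 16.02
tool_pos: [0.5579, -0.0464, 0.1176]
tool_rot: [0.708, -0.034, 0.704, 0.031]
contact_force: [4.7, -7.2, 1.6]
gripper_width: 0.242
```

>>> servo_tool:
  twist:
    - [0,0,0]
    - [0,0,0]
    - [0,0,0]
  xyz:
    - [-0.12,0.05,0]
    - [-0.05,0.03,0]
    - [0,0,0]
  fingers: [0.1,0.1,0.1]

```text
time: 16.4
tool_pos: [0.557, -0.046, 0.1177]
tool_rot: [0.709, -0.034, 0.704, 0.031]
contact_force: [7.4, -8.4, 0.3]
gripper_width: 0.24
```

```bash
python3 - <<'E'
import numpy as np
p0=1.158;r=6.5;acc=np.zeros(2)
for k in range(9):
    o=[]
    for i in range(k*8+1,k*8+9):
        p=p0-.09*i
        d=np.round(r*np.array([np.cos(p)-np.cos(p0),np.sin(p)-np.sin(p0)])-acc,2)+0.;acc=acc+d;o.append([round(float(d[0]),2),round(float(d[1]),2),0])
    print(o,round(p,3),(.5285+.065*np.cos(p)).round(4),(-.1042+.065*np.sin(p)).round(4))
E
```

```text
[[0.52, -0.26, 0], [0.5, -0.3, 0], [0.47, -0.35, 0], [0.44, -0.39, 0], [0.4, -0.43, 0], [0.36, -0.46, 0], [0.32, -0.49, 0], [0.27, -0.52, 0]] 0.438 0.5874 -0.0766
[[0.22, -0.54, 0], [0.18, -0.56, 0], [0.12, -0.57, 0], [0.07, -0.58, 0], [0.02, -0.58, 0], [-0.03, -0.59, 0], [-0.09, -0.57, 0], [-0.13, -0.57, 0]] -0.282 0.5909 -0.1223
[[-0.19, -0.56, 0], [-0.24, -0.53, 0], [-0.28, -0.51, 0], [-0.33, -0.49, 0], [-0.37, -0.45, 0], [-0.41, -0.42, 0], [-0.45, -0.37, 0], [-0.48, -0.34, 0]] -1.002 0.5635 -0.159
[[-0.5, -0.29, 0], [-0.53, -0.25, 0], [-0.55, -0.2, 0], [-0.57, -0.14, 0], [-0.58, -0.1, 0], [-0.58, -0.04, 0], [-0.59, 0.01, 0], [-0.58, 0.06, 0]] -1.722 0.5187 -0.1685
[[-0.57, 0.11, 0], [-0.56, 0.17, 0], [-0.55, 0.21, 0], [-0.52, 0.27, 0], [-0.49, 0.31, 0], [-0.47, 0.35, 0], [-0.43, 0.39, 0], [-0.4, 0.43, 0]] -2.442 0.4788 -0.1461
[[-0.36, 0.46, 0], [-0.31, 0.5, 0], [-0.27, 0.52, 0], [-0.22, 0.54, 0], [-0.17, 0.56, 0], [-0.12, 0.57, 0], [-0.06, 0.58, 0], [-0.02, 0.59, 0]] -3.162 0.4635 -0.1029
[[0.04, 0.58, 0], [0.09, 0.58, 0], [0.14, 0.57, 0], [0.2, 0.55, 0], [0.24, 0.53, 0], [0.29, 0.51, 0], [0.33, 0.48, 0], [0.37, 0.45, 0]] -3.882 0.4805 -0.0604
[[0.42, 0.41, 0], [0.45, 0.38, 0], [0.48, 0.33, 0], [0.51, 0.29, 0], [0.53, 0.24, 0], [0.55, 0.19, 0], [0.57, 0.15, 0], [0.58, 0.09, 0]] -4.602 0.5213 -0.0396
[[0.58, 0.03, 0], [0.58, -0.01, 0], [0.59, -0.07, 0], [0.57, -0.12, 0], [0.56, -0.17, 0], [0.54, -0.21, 0], [0.52, -0.27, 0], [0.49, -0.31, 0]] -5.322 0.5657 -0.0509
```

>>> servo_tool:
  twist:
    - [0,0,0]
    - [0,0,0]
    - [0,0,0]
    - [0,0,0]
    - [0,0,0]
    - [0,0,0]
    - [0,0,0]
    - [0,0,0]
  xyz:
    - [0.52,-0.26,0]
    - [0.5,-0.3,0]
    - [0.47,-0.35,0]
    - [0.44,-0.39,0]
    - [0.4,-0.43,0]
    - [0.36,-0.46,0]
    - [0.32,-0.49,0]
    - [0.27,-0.52,0]
  fingers: [0.1,0.1,0.1,0.1,0.1,0.1,0.1,0.1]

```text
time: 17.4
tool_pos: [0.5867, -0.0751, 0.1173]
tool_rot: [0.706, -0.032, 0.707, 0.034]
contact_force: [-3.6, 0.6, 6.8]
gripper_width: 0.238
```

>>> servo_tool:
  twist:
    - [0,0,0]
    - [0,0,0]
    - [0,0,0]
    - [0,0,0]
    - [0,0,0]
    - [0,0,0]
    - [0,0,0]
    - [0,0,0]
  xyz:
    - [0.22,-0.54,0]
    - [0.18,-0.56,0]
    - [0.12,-0.57,0]
    - [0.07,-0.58,0]
    - [0.02,-0.58,0]
    - [-0.03,-0.59,0]
    - [-0.09,-0.57,0]
    - [-0.13,-0.57,0]
  fingers: [0.1,0.1,0.1,0.1,0.1,0.1,0.1,0.1]

```text
time: 18.4
tool_pos: [0.5917, -0.1202, 0.1176]
tool_rot: [0.707, -0.031, 0.705, 0.034]
contact_force: [1.3, 3.4, 5.6]
gripper_width: 0.243
```

>>> servo_tool:
  twist:
    - [0,0,0]
    - [0,0,0]
    - [0,0,0]
    - [0,0,0]
    - [0,0,0]
    - [0,0,0]
    - [0,0,0]
    - [0,0,0]
  xyz:
    - [-0.19,-0.56,0]
    - [-0.24,-0.53,0]
    - [-0.28,-0.51,0]
    - [-0.33,-0.49,0]
    - [-0.37,-0.45,0]
    - [-0.41,-0.42,0]
    - [-0.45,-0.37,0]
    - [-0.48,-0.34,0]
  fingers: [0.1,0.1,0.1,0.1,0.1,0.1,0.1,0.1]

```text
time: 19.4
tool_pos: [0.5643, -0.159, 0.1177]
tool_rot: [0.708, -0.033, 0.705, 0.032]
contact_force: [4.1, -1.8, 5.5]
gripper_width: 0.241
```

```bash
python3 - <<'E'
from plant import manip,vision
from h import *
im=vision.grab_frame("scene")[:,:,::-1];cv2.imwrite("pics/s8.png",cv2.resize(im[130:280,210:410],None,fx=4,fy=4,interpolation=cv2.INTER_CUBIC))
s=manip.state();print(s["tool_pos"],s["contact_force"])
E
```

```text
[ 0.56360202 -0.15947555  0.11761814] [ 4.3528791  -1.56499974  6.63476966]
```

View pics/s8.png

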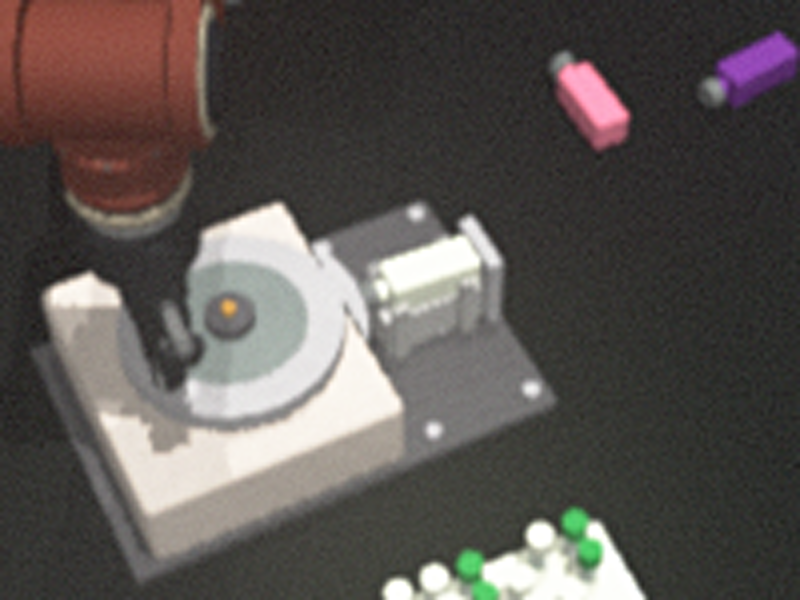

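The roller (around 350,300) is out and has slid the bottle towards the anvil, straight in the cradle. Continuing the stroke.

>>> servo_tool:
  twist:
    - [0,0,0]
    - [0,0,0]
    - [0,0,0]
    - [0,0,0]
    - [0,0,0]
    - [0,0,0]
    - [0,0,0]
    - [0,0,0]
  xyz:
    - [-0.5,-0.29,0]
    - [-0.53,-0.25,0]
    - [-0.55,-0.2,0]
    - [-0.57,-0.14,0]
    - [-0.58,-0.1,0]
    - [-0.58,-0.04,0]
    - [-0.59,0.01,0]
    - [-0.58,0.06,0]
  fingers: [0.1,0.1,0.1,0.1,0.1,0.1,0.1,0.1]

```text
time: 20.45
tool_pos: [0.5193, -0.1693, 0.1177]
tool_rot: [0.708, -0.033, 0.705, 0.031]
contact_force: [3.4, -3.6, 4.4]
gripper_width: 0.242
```

>>> servo_tool:
  twist:
    - [0,0,0]
    - [0,0,0]
    - [0,0,0]
    - [0,0,0]
    - [0,0,0]
    - [0,0,0]
    - [0,0,0]
    - [0,0,0]
  xyz:
    - [-0.57,0.11,0]
    - [-0.56,0.17,0]
    - [-0.55,0.21,0]
    - [-0.52,0.27,0]
    - [-0.49,0.31,0]
    - [-0.47,0.35,0]
    - [-0.43,0.39,0]
    - [-0.4,0.43,0]
  fingers: [0.1,0.1,0.1,0.1,0.1,0.1,0.1,0.1]

```text
time: 21.45
tool_pos: [0.4785, -0.1465, 0.1176]
tool_rot: [0.707, -0.033, 0.706, 0.032]
contact_force: [0.4, -4.1, 7.5]
gripper_width: 0.24
```

```bash
python3 - <<'E'
from plant import manip,vision
from h import *
im=vision.grab_frame("scene")[:,:,::-1];cv2.imwrite("pics/s9.png",cv2.resize(im[130:280,210:410],None,fx=4,fy=4,interpolation=cv2.INTER_CUBIC))
E
```

```text
(no output)
```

View pics/s9.png

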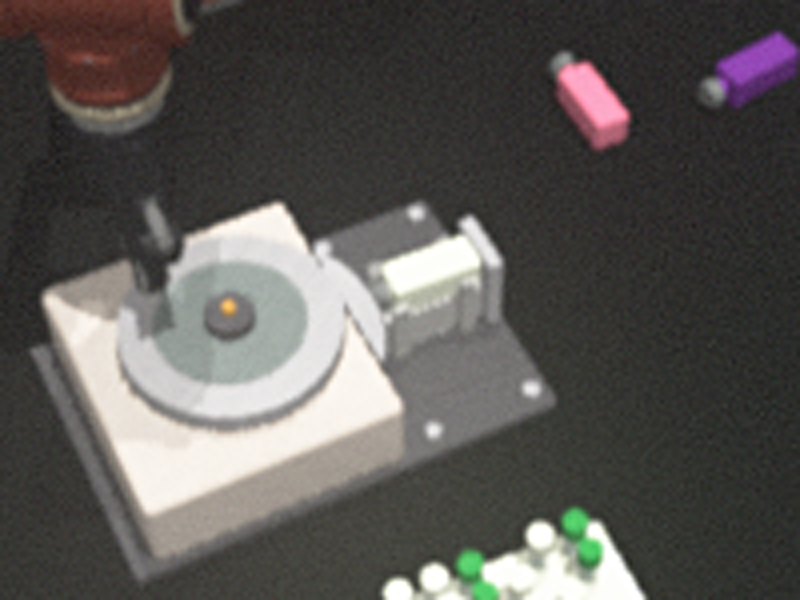

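>>> servo_tool:
  twist:
    - [0,0,0]
    - [0,0,0]
    - [0,0,0]
    - [0,0,0]
    - [0,0,0]
    - [0,0,0]
    - [0,0,0]
    - [0,0,0]
  xyz:
    - [-0.36,0.46,0]
    - [-0.31,0.5,0]
    - [-0.27,0.52,0]
    - [-0.22,0.54,0]
    - [-0.17,0.56,0]
    - [-0.12,0.57,0]
    - [-0.06,0.58,0]
    - [-0.02,0.59,0]
  fingers: [0.1,0.1,0.1,0.1,0.1,0.1,0.1,0.1]

```text
time: 22.5
tool_pos: [0.4633, -0.103, 0.1175]
tool_rot: [0.707, -0.033, 0.706, 0.032]
contact_force: [-0.1, -2.5, 7.7]
gripper_width: 0.242
```

>>> servo_tool:
  twist:
    - [0,0,0]
    - [0,0,0]
    - [0,0,0]
    - [0,0,0]
    - [0,0,0]
    - [0,0,0]
    - [0,0,0]
    - [0,0,0]
  xyz:
    - [0.04,0.58,0]
    - [0.09,0.58,0]
    - [0.14,0.57,0]
    - [0.2,0.55,0]
    - [0.24,0.53,0]
    - [0.29,0.51,0]
    - [0.33,0.48,0]
    - [0.37,0.45,0]
  fingers: [0.1,0.1,0.1,0.1,0.1,0.1,0.1,0.1]

```text
time: 23.5
tool_pos: [0.4802, -0.0607, 0.1174]
tool_rot: [0.706, -0.033, 0.706, 0.032]
contact_force: [-0.5, -4.3, 7.0]
gripper_width: 0.238
```

>>> servo_tool:
  twist:
    - [0,0,0]
    - [0,0,0]
    - [0,0,0]
    - [0,0,0]
    - [0,0,0]
    - [0,0,0]
    - [0,0,0]
    - [0,0,0]
  xyz:
    - [0.42,0.41,0]
    - [0.45,0.38,0]
    - [0.48,0.33,0]
    - [0.51,0.29,0]
    - [0.53,0.24,0]
    - [0.55,0.19,0]
    - [0.57,0.15,0]
    - [0.58,0.09,0]
  fingers: [0.1,0.1,0.1,0.1,0.1,0.1,0.1,0.1]

```text
time: 24.5
tool_pos: [0.5205, -0.0397, 0.1172]
tool_rot: [0.706, -0.033, 0.707, 0.032]
contact_force: [-2.9, -1.7, 8.7]
gripper_width: 0.241
```

```bash
python3 - <<'E'
import numpy as np
p0=-4.602;r=6.5;acc=np.zeros(2);n=0
for st,k in [(-.07,4)]+[(-.024,3)]*2+[(-.02,3)]*8:
    o=[]
    for i in range(k):
        n+=st;p=p0+n
        d=np.round(r*np.array([np.cos(p)-np.cos(p0),np.sin(p)-np.sin(p0)])-acc,2)+0.;acc=acc+d;o.append([round(float(d[0]),2),round(float(d[1]),2),0])
    print(o,round(p,3),(.5285+.065*np.cos(p)).round(4),(-.1042+.065*np.sin(p)).round(4))
E
```

```text
[[0.45, 0.03, 0], [0.46, 0.01, 0], [0.45, -0.03, 0], [0.45, -0.06, 0]] -4.882 0.5395 -0.0401
[[0.16, -0.03, 0], [0.15, -0.03, 0], [0.15, -0.04, 0]] -4.954 0.5441 -0.0411
[[0.15, -0.04, 0], [0.15, -0.04, 0], [0.15, -0.05, 0]] -5.026 0.5486 -0.0424
[[0.12, -0.04, 0], [0.13, -0.04, 0], [0.12, -0.05, 0]] -5.086 0.5522 -0.0437
[[0.12, -0.05, 0], [0.12, -0.05, 0], [0.12, -0.05, 0]] -5.146 0.5558 -0.0452
[[0.11, -0.06, 0], [0.12, -0.06, 0], [0.12, -0.06, 0]] -5.206 0.5593 -0.047
[[0.11, -0.06, 0], [0.11, -0.06, 0], [0.11, -0.07, 0]] -5.266 0.5627 -0.0489
[[0.11, -0.07, 0], [0.11, -0.07, 0], [0.11, -0.08, 0]] -5.326 0.5659 -0.0511
[[0.1, -0.07, 0], [0.11, -0.08, 0], [0.1, -0.08, 0]] -5.386 0.569 -0.0534
[[0.1, -0.08, 0], [0.1, -0.09, 0], [0.1, -0.08, 0]] -5.446 0.572 -0.0559
[[0.09, -0.09, 0], [0.1, -0.09, 0], [0.09, -0.09, 0]] -5.506 0.5748 -0.0586
```

>>> servo_tool:
  twist:
    - [0,0,0]
    - [0,0,0]
    - [0,0,0]
    - [0,0,0]
    - [0,0,0]
    - [0,0,0]
    - [0,0,0]
  xyz:
    - [0.45,0.03,0]
    - [0.46,0.01,0]
    - [0.45,-0.03,0]
    - [0.45,-0.06,0]
    - [0.16,-0.03,0]
    - [0.15,-0.03,0]
    - [0.15,-0.04,0]
  fingers: [0.1,0.1,0.1,0.1,0.1,0.1,0.1]

```text
time: 25.38
tool_pos: [0.5429, -0.0409, 0.1172]
tool_rot: [0.705, -0.033, 0.707, 0.032]
contact_force: [-2.3, -1.1, 9.5]
gripper_width: 0.24
```

>>> servo_tool:
  twist:
    - [0,0,0]
    - [0,0,0]
    - [0,0,0]
  xyz:
    - [0.15,-0.04,0]
    - [0.15,-0.04,0]
    - [0.15,-0.05,0]
  fingers: [0.1,0.1,0.1]

```text
time: 25.75
tool_pos: [0.5474, -0.0421, 0.1172]
tool_rot: [0.705, -0.033, 0.707, 0.033]
contact_force: [-2.5, 0.4, 9.2]
gripper_width: 0.243
```

>>> servo_tool:
  twist:
    - [0,0,0]
    - [0,0,0]
    - [0,0,0]
  xyz:
    - [0.12,-0.04,0]
    - [0.13,-0.04,0]
    - [0.12,-0.05,0]
  fingers: [0.1,0.1,0.1]

```text
time: 26.12
tool_pos: [0.5511, -0.0434, 0.1173]
tool_rot: [0.705, -0.033, 0.707, 0.033]
contact_force: [-2.7, 0.3, 9.0]
gripper_width: 0.243
```

>>> servo_tool:
  twist:
    - [0,0,0]
    - [0,0,0]
    - [0,0,0]
  xyz:
    - [0.12,-0.05,0]
    - [0.12,-0.05,0]
    - [0.12,-0.05,0]
  fingers: [0.1,0.1,0.1]

```text
time: 26.5
tool_pos: [0.5547, -0.0448, 0.1173]
tool_rot: [0.705, -0.033, 0.707, 0.033]
contact_force: [-2.3, -0.0, 10.5]
gripper_width: 0.241
```

>>> servo_tool:
  twist:
    - [0,0,0]
    - [0,0,0]
  xyz:
    - [0.11,-0.06,0]
    - [0.12,-0.06,0]
  fingers: [0.1,0.1]

```text
time: 26.75
tool_pos: [0.557, -0.0459, 0.1172]
tool_rot: [0.705, -0.032, 0.707, 0.033]
contact_force: [-3.2, 0.9, 9.4]
gripper_width: 0.242
```

>>> servo_tool:
  twist:
    - [0,0,0]
    - [0,0,0]
  xyz:
    - [0.12,-0.06,0]
    - [0.11,-0.06,0]
  fingers: [0.1,0.1]

```text
time: 27.0
tool_pos: [0.5593, -0.0471, 0.1173]
tool_rot: [0.705, -0.032, 0.707, 0.033]
contact_force: [-2.3, 0.3, 10.4]
gripper_width: 0.242
```

>>> servo_tool:
  twist:
    - [0,0,0]
    - [0,0,0]
  xyz:
    - [0.11,-0.06,0]
    - [0.11,-0.07,0]
  fingers: [0.1,0.1]

```text
time: 27.25
tool_pos: [0.5612, -0.0482, 0.1172]
tool_rot: [0.705, -0.032, 0.707, 0.033]
contact_force: [-3.5, 2.1, 10.2]
gripper_width: 0.244
```

>>> servo_tool:
  twist:
    - [0,0,0]
    - [0,0,0]
  xyz:
    - [0.11,-0.07,0]
    - [0.11,-0.07,0]
  fingers: [0.1,0.1]

```text
time: 27.5
tool_pos: [0.5625, -0.0489, 0.1171]
tool_rot: [0.704, -0.032, 0.708, 0.034]
contact_force: [-6.3, 5.0, 12.8]
gripper_width: 0.238
```

>>> servo_tool:
  twist:
    - [0,0,0]
    - [0,0,0]
    - [0,0,0]
  xyz:
    - [0.11,-0.08,0]
    - [0.05,-0.04,0]
    - [0,0,0]
  fingers: [0.1,0.1,0.1]

```text
time: 27.88
tool_pos: [0.5634, -0.0493, 0.117]
tool_rot: [0.704, -0.031, 0.709, 0.034]
contact_force: [-9.4, 5.8, 14.9]
gripper_width: 0.241
```

>>> servo_tool:
  twist:
    - [0,0,0]
    - [0,0,0]
    - [0,0,0]
  xyz:
    - [-0.12,0.08,0]
    - [-0.13,0.08,0]
    - [0,0,0]
  fingers: [0.1,0.1,0.1]

```text
time: 28.25
tool_pos: [0.5619, -0.0486, 0.1172]
tool_rot: [0.705, -0.032, 0.708, 0.033]
contact_force: [-4.4, 2.4, 11.2]
gripper_width: 0.239
```

Still about 5 N on the stop; let go.

>>> servo_tool:
  twist:
    - [0,0,0]
    - [0,0,0]
    - [0,0,0]
    - [0,0,0]
  xyz:
    - [0,0,0]
    - [0,0,0]
    - [0,0,0]
    - [0,0,0]
  fingers: [0.35,0.6,0.6,0.6]

```text
time: 28.75
tool_pos: [0.5633, -0.0494, 0.1163]
tool_rot: [0.706, -0.032, 0.707, 0.033]
contact_force: [0.1, -0.7, 0.2]
gripper_width: 0.6
```

>>> servo_tool:
  twist:
    - [0,0,0]
    - [0,0,0]
    - [0,0,0]
    - [0,0,0]
    - [0,0,0]
    - [0,0,0]
  xyz:
    - [0,0,2]
    - [0,0,4]
    - [0,0,5]
    - [-0.3,-2.5,3]
    - [0,-3,0]
    - [0,0,0]
  fingers: [0.6,0.6,0.6,0.6,0.6,0.6]

```text
time: 29.5
tool_pos: [0.5611, -0.106, 0.2591]
tool_rot: [0.707, -0.032, 0.705, 0.031]
contact_force: [0.6, -0.9, 0.2]
gripper_width: 0.599
```

>>> servo_tool:
  twist:
    - [0,0,0]
    - [0,0,0]
  xyz:
    - [0,0,0]
    - [0,0,0]
  fingers: [0.6,0.6]

```text
time: 29.75
tool_pos: [0.5605, -0.1036, 0.2566]
tool_rot: [0.706, -0.033, 0.707, 0.033]
contact_force: [-0.7, 0.5, -0.3]
gripper_width: 0.601
```

```bash
python3 - <<'E'
from plant import manip,vision
from h import *
s=manip.state(); print(s["time"],s["tool_pos"],s["contact_force"])
im=vision.grab_frame("wrist")[:,:,::-1];cv2.imwrite("pics/w10.png",im)
im=vision.grab_frame("scene")[:,:,::-1];cv2.imwrite("pics/s10.png",cv2.resize(im[130:280,210:410],None,fx=4,fy=4,interpolation=cv2.INTER_CUBIC))
C=cam("wrist",vision,s);ph=1.09-2*np.pi;print(proj(C,[.5285+.065*np.cos(1.09),-.1042+.065*np.sin(1.09),.154]),proj(C,[.5285+.065*np.cos(1.03),-.1042+.065*np.sin(1.03),.154]),proj(C,[.5285,-.1042,.12]))
E
```

```text
29.75 [ 0.56052147 -0.10364479  0.25662614] [-0.66256254  0.45369896 -0.2796973 ]
[321.81284757 135.04848372] [325.64979113 137.76536433] [285.69996511 189.31861843]
```

View pics/w10.png

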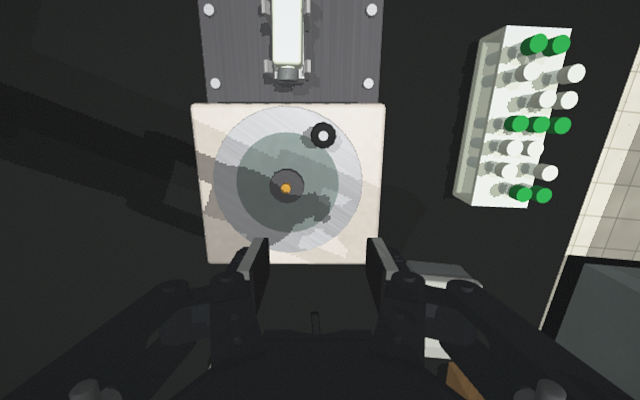

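View pics/s10.png

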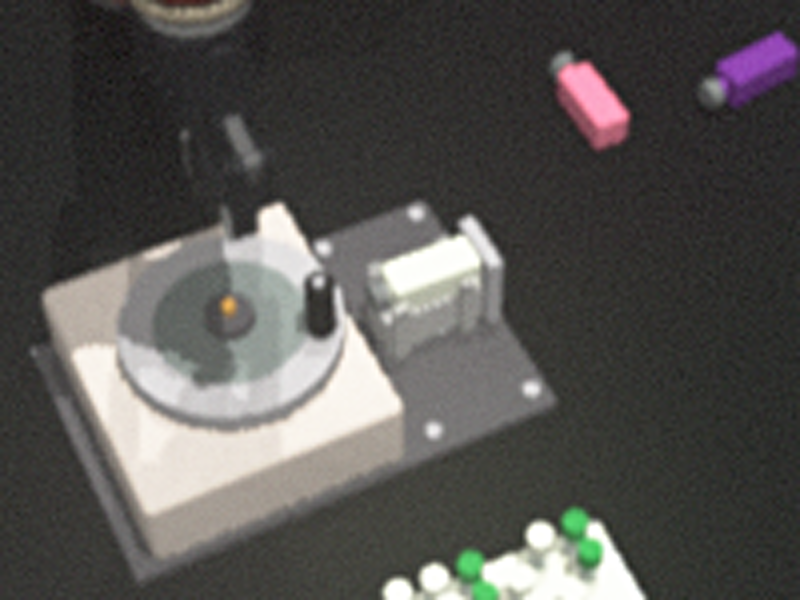

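```bash
python3 - <<'E'
from plant import job
print(job.job_done())
E
```

```text
the job is handed in; nothing more can be done
None
```

The job is handed in after about 30 s of robot time. I laid the bottle in the cradle with its cap towards the wheel and wound the flywheel back to its start stop. Then I turned it clockwise one revolution to its end stop and let go.

- **Stops:** I felt the start stop at about 10 N and the end stop at about 11 N, both well under the 25 N limit. I eased off to about 5 N before letting go.
- **Bottle:** The last pictures show it straight in the cradle against the anvil, with the roller drawn back. The cap looks pressed on, but I judged that by eye and did not measure how far.
- **Wheel position:** The picture puts the handle at about 1.07 rad, against my feel-based estimate of about 1.06 rad for the end stop. Each figure is good to about 0.02 rad. During release the tool's own position gave 1.03 rad. I put the 0.04 rad difference down to the grip tilting, and I did not push the wheel again to check. All of these are inside the 0.08 rad allowed.
- **Other things:** The arm is clear of everything. I saw no contact with anything else, though the last pictures do not cover every bystander.

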